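Load the dry-heat steriliser and start a 40-minute run

ROBOT

A 6-joint arm with a two-finger parallel gripper is mounted at the origin on a cart in front of the work surface, level with it; the furniture and walls round the work are solid. World frame = base frame: x ahead of the robot, y to its left, z up, the work surface at z = 0. Lengths are in m, angles in degrees, forces in N, time in s.
With the tool pointing down it reaches from about 0.35 to 0.95 m from the base axis. Payload 17.4 kg.
Tool frame: the origin (TCP) lies at the very end of the fingers, on their centre line; the grasp point (between the pads) lies pinch_z behind it (pinch_z is the distance from the TCP to the grasp point, in m); z points along the fingers, y is the line along which they close (so a half turn about z gives the same grasp; the last joint's range is limited). The gripper opens to 93 mm and grips with 3 to 60 N. Pads are 15 mm wide; open, the fingers measure 128 mm over their backs; the gripper's body (75 mm by 188 mm) begins 65 mm behind the grasp point.
Start: joints at [-65.248, 6.646, 82.598, -0, 90.757, -2.166], TCP at [0.306, -0.602, 0.219] pointing down, gripper open.
Joint ranges: [-162.19, 162.19], [-47.58, 125.68], [4.15, 143.07], [-65.23, 245.23], [0.69, 171.88], [-170.13, 170.13]. Speed limits (degrees/s): [108.29, 108.29, 127.2, 180, 180, 180].

INTERFACE

Orientations are given as a 3x3 rotation matrix whose columns are the frame's x, y, z axes.
In Python, from rig import * gives the robot as it stands.
- The arm moves only by the tool apply_moves, never from a script. Its argument "deltas" is a list of rows, each a list of 2 entries, a list of its own where there are three numbers: the shift along the tool's x, y, z normalised to -1 to 1, where 1 is 0.3 m, then the turn about the tool's z normalised to -1 to 1, where 1 is 0.5 rad. In form: [[[x, y, z], roll], ...]. A call has exactly 8 rows; each row is the pose to reach, as a shift and turn from the pose commanded when the call began, along the tool's axes at that moment; what a row does not reach only later rows make up. A row lasts 1/8 s, in which the tool goes at most 62.5 mm and 10.7 degrees, less where a joint would pass 70% of its speed; a pose out of reach is approached as far as the arm can. A call with a number of a shift or a turn outside -1 to 1 is refused whole. A call with a gripper value outside its range is refused whole. "gripper" is the closure, from -1 (fully open) to 1 (shut), set as the call begins (left out, the last holds). The fingers move at their own pace and stop on an object; "squeeze" is the grip in N (left out, the last holds). Time passes only in rows, so rows that repeat a pose let the fingers close, or fill a call up. It gives the time, the measured TCP pose, the force, the opening and the grip force at its end, in the units of the state.
- sense(): the state, without advancing time (a new reading comes with each control period).
- snapshot(name): name is "scene" or "top"; returns a dict with "pixels" (400x640x3 uint8, red, green, blue), "K" (3x3 intrinsics, pixels), "distortion" ([k1, k2, p1, p2, k3] as OpenCV has them; the pictures are not rectified), "R" (3x3) and "t" (3): a world point X has camera coordinates R X + t. Camera axes: x right, y down, z forward; pixel columns grow to the right and rows downward; lengths in m; the calibration is good to about 2 mm. A picture is of the moment at which its call begins. There is no depth.
- hand_in(): hands the job in; it is judged then, once.
The state is a dict: "clock": time; "joint_pos": joint angles; "joint_velocities": joint speeds; "tau": joint torques, N m; "ee_pos": TCP position; "orientation": TCP orientation; "wrist_force": force on the tool from outside, world axes, zero at the start; "moment": the same for the moment, N m; "opening": finger opening in m; "finger_force": force on a finger pad.
Only numpy, scipy, OpenCV 4.12 (cv2) and the standard library are available. Lean on these libraries where they do the work, as an engineer would, in place of code of your own. Each camera call takes 0.05 s, during which the arm holds its last target. There are 200 camera calls.

TASK

Load the bench dry-heat steriliser for a 40-minute run. First push its red mushroom stop down until it latches, so that the heater is off before anything goes into the well; then pack all the glass Petri dishes and porcelain crucibles standing about the bench into the well, dishes flat and crucibles upright and low enough for the lid to close, put the lid on fully home and set the timer dial to 40. Only then twist the stop clockwise so that it springs up again, and leave the mortar, the brown bottle and the marker pen where they are.

Things in the scene. Friction and masses are not known exactly. Their poses are not given: they have to be found in the camera images.
- steriliser: Fixed white bench instrument 146 (x) x 360 (y) x 72 mm high; origin at the centre of its underside; at yaw 0 front-to-back axis x pointing away from the robot's side of the case, y to its left, z up. An open rectangular metal well takes its right part (-y); the left 100 mm is a control deck whose top is 68 mm above the origin, with the mushroom stop near the front and the timer dial behind it.
- well_floor (a point): Centre of the well's flat inner floor, axes as the case; it lies 50 mm to the right (-y) of the case's origin and 26 mm above the bench. The well is 116 mm (x) x 236 mm (y) inside and 46 mm deep with upright walls 12 to 15 mm thick. The lid's plug reaches 6 mm into it, so contents may stand at most 40 mm above this point: a crucible on the floor or two dishes stacked, not three dishes, nor a crucible on or under a dish.
- well_rim (a point): Centre of the well's mouth at rim height, 46 mm above well_floor, 72 mm above the bench; the lid's flange rests at this level.
- lid: Loose lid, 0.35 kg: metal flange 138 (x) x 260 (y) x 7 mm, under it a tapered grey plug 6 mm deep, 108 x 228 mm at the flange and 102 x 222 mm below, which drops into the well with 4 mm play on each side; a black bar handle on top. Origin at the centre of the plug's underside, z up. It starts lying plug down on the bench in front and to the right of the case; the long sides run along y as on the case.
- lid_grip (a point): Centre of the lid's bar handle, 46 mm above the lid's origin. The bar is 16 mm wide (lid x), 14 mm high, 124 mm long (lid y), 26 mm free above the flange between its two feet, which stand 50 mm either side of this point.
- lid_seat (a point): Centre of the flange's underside, 6 mm above the lid's origin; coincides with well_rim when the lid is fully home.
- stop_top (a point): Centre of the top of the red mushroom cap, 40 mm in diameter; the cap's rim reaches from 6 to 14 mm below this point and its narrower underside ends 16 mm below it. Up, this point is 36 mm above the deck (104 mm above the bench); latched about 6 mm lower. Below the cap is a black collar of 29 mm diameter, 10 mm high on the deck. 38 mm in front of (-x) and 130 mm to the left of (+y) the case's origin.
- stop (a joint): Travel of the mushroom stop, m: 0 up, grows as it is pressed, end of travel 0.008. A spring pushes it up with 2 N when up and 5 N at the end; pressed to the end (about 6 to 8 N) it snaps under a pawl and stays at about 0.0057.
- stop_cap (a joint): Turn of the mushroom cap, rad: 0 at rest, grows clockwise seen from above, end stop at 0.75. A light spring turns it back to 0. With the stop latched, turning the cap past about 0.5 frees the pawl and the stop springs up (unless it is held down, in which case it rises when the cap is let go or lifted while still turned).
- dial (a joint): Angle of the timer dial, rad, clockwise positive seen from above: 0 at mark 0, then 0.5236 (30 degrees) for every 10 minutes, 3.1416 at mark 60; 40 minutes is 2.094. It clicks into a detent at each ten (about 0.06 N m) and stays there.
- dial_top (a point): Centre of the top of the timer dial: a black knurled upright sleeve 34 mm in diameter and 26 mm high, above a thin skirt 45 mm in diameter, top 30 mm above the deck (98 mm above the bench); 33 mm behind (+x) and 130 mm to the left (+y) of the case's origin. A white line on top and skirt points at the scale printed on the deck; marks run from 0 at the left (+y side) over 30 at the back (+x) to 60 at the right.
- dish_0: Closed glass Petri dish 61 mm in diameter and 16 mm high, 30 g, origin at the centre of its underside, z up; dishes are alike and stack flat. 4 to 6 of the 4 dishes and 2 crucibles are present.
- dish_1: Closed glass Petri dish 61 mm in diameter and 16 mm high, 30 g, origin at the centre of its underside, z up; dishes are alike and stack flat. 4 to 6 of the 4 dishes and 2 crucibles are present.
- dish_2: Closed glass Petri dish 61 mm in diameter and 16 mm high, 30 g, origin at the centre of its underside, z up; dishes are alike and stack flat. 4 to 6 of the 4 dishes and 2 crucibles are present.
- dish_3: Closed glass Petri dish 61 mm in diameter and 16 mm high, 30 g, origin at the centre of its underside, z up; dishes are alike and stack flat. 4 to 6 of the 4 dishes and 2 crucibles are present.
- crucible_0: White porcelain crucible, an open cup 44 mm in diameter at its rim, about 26 mm at its foot and 35 mm high, 45 g, origin at the centre of its foot, z up; may be absent.
- crucible_1: White porcelain crucible, an open cup 44 mm in diameter at its rim, about 26 mm at its foot and 35 mm high, 45 g, origin at the centre of its foot, z up; may be absent.
- mortar: White porcelain mortar, 91 mm in diameter and 54 mm high, stands beside the right end of the case; to be left alone. Origin under its centre.
- marker_black: Black marker pen, 138 mm long, lies at the left end of the bench; to be left alone. Origin under its middle.
- bottle_amber: Brown glass bottle with a black cap, 56 mm in diameter and 118 mm high, stands behind the left end of the case; to be left alone. Origin under its centre.
Things that resemble listed ones, but are neither listed nor needed, are in the scene too. What is shaped like the crucible_0 but black or turquoise is not meant.

How it is judged (in metres and radians):
On the way, in this order (a step that is already met when the one before it is completed fails the run):
1. the mushroom stop has been pushed down and stays latched, untouched (value of joint stop above 0.004 m and contact force between stop_cap and the fingers below 0.5 N), for 0.2 s.
2. with the stop still latched, everything is packed in the well, the lid is fully home and the dial stands at 40 (value of joint stop above 0.004 m and x of dish_0 in the frame of well_floor between -0.058 and 0.058 m and y of dish_0 in the frame of well_floor between -0.118 and 0.118 m and z of dish_0 in the frame of well_floor between -0.006 and 0.024 m and angle between each of dish_0, dish_1, dish_2, dish_3, crucible_0, crucible_1's own z axis and vertical below 0.15 rad and x of dish_1 in the frame of well_floor between -0.058 and 0.058 m and y of dish_1 in the frame of well_floor between -0.118 and 0.118 m and z of dish_1 in the frame of well_floor between -0.006 and 0.024 m and x of dish_2 in the frame of well_floor between -0.058 and 0.058 m and y of dish_2 in the frame of well_floor between -0.118 and 0.118 m and z of dish_2 in the frame of well_floor between -0.006 and 0.024 m and x of dish_3 in the frame of well_floor between -0.058 and 0.058 m and y of dish_3 in the frame of well_floor between -0.118 and 0.118 m and z of dish_3 in the frame of well_floor between -0.006 and 0.024 m and x of crucible_0 in the frame of well_floor between -0.058 and 0.058 m and y of crucible_0 in the frame of well_floor between -0.118 and 0.118 m and z of crucible_0 in the frame of well_floor between -0.006 and 0.005 m and x of crucible_1 in the frame of well_floor between -0.058 and 0.058 m and y of crucible_1 in the frame of well_floor between -0.118 and 0.118 m and z of crucible_1 in the frame of well_floor between -0.006 and 0.005 m and z of lid_seat in the frame of well_rim below 0.0025 m and horizontal distance between lid_seat and well_rim below 0.01 m and angle between lid's own z axis and vertical below 0.03 rad and value of joint dial between 1.964 and 2.224 rad), for 0.2 s.
3. the stop has been twisted free and is up (value of joint stop below 0.0015 m), for 0.2 s.
At the end, for the whole second after the job is handed in: All dishes and crucibles present are in the well, flat or upright within 0.15 rad, dishes at most two high, crucibles on the floor; lid flange on the rim (2.5 mm in height, 10 mm sideways, 0.03 rad); dial at 40 within 0.13 rad; stop up within 1.5 mm (x of dish_0 in the frame of well_floor between -0.058 and 0.058 m and y of dish_0 in the frame of well_floor between -0.118 and 0.118 m and z of dish_0 in the frame of well_floor between -0.006 and 0.024 m and angle between each of dish_0, dish_1, dish_2, dish_3, crucible_0, crucible_1's own z axis and vertical below 0.15 rad and x of dish_1 in the frame of well_floor between -0.058 and 0.058 m and y of dish_1 in the frame of well_floor between -0.118 and 0.118 m and z of dish_1 in the frame of well_floor between -0.006 and 0.024 m and x of dish_2 in the frame of well_floor between -0.058 and 0.058 m and y of dish_2 in the frame of well_floor between -0.118 and 0.118 m and z of dish_2 in the frame of well_floor between -0.006 and 0.024 m and x of dish_3 in the frame of well_floor between -0.058 and 0.058 m and y of dish_3 in the frame of well_floor between -0.118 and 0.118 m and z of dish_3 in the frame of well_floor between -0.006 and 0.024 m and x of crucible_0 in the frame of well_floor between -0.058 and 0.058 m and y of crucible_0 in the frame of well_floor between -0.118 and 0.118 m and z of crucible_0 in the frame of well_floor between -0.006 and 0.005 m and x of crucible_1 in the frame of well_floor between -0.058 and 0.058 m and y of crucible_1 in the frame of well_floor between -0.118 and 0.118 m and z of crucible_1 in the frame of well_floor between -0.006 and 0.005 m and z of lid_seat in the frame of well_rim below 0.0025 m and horizontal distance between lid_seat and well_rim below 0.01 m and angle between lid's own z axis and vertical below 0.03 rad and value of joint dial between 1.964 and 2.224 rad and value of joint stop below 0.0015 m and linear speed of lid below 0.01 m/s); the robot touches nothing.
It fails at once if something is in the open well while the stop is not down (value of joint stop below 0.003 m and (z of lid_seat in the frame of well_rim above 0.008 m or horizontal distance between lid_seat and well_rim above 0.04 m) and ((x of dish_0 in the frame of well_floor between -0.058 and 0.058 m and y of dish_0 in the frame of well_floor between -0.118 and 0.118 m and z of dish_0 in the frame of well_floor between -0.006 and 0.04 m) or (x of dish_1 in the frame of well_floor between -0.058 and 0.058 m and y of dish_1 in the frame of well_floor between -0.118 and 0.118 m and z of dish_1 in the frame of well_floor between -0.006 and 0.04 m) or (x of dish_2 in the frame of well_floor between -0.058 and 0.058 m and y of dish_2 in the frame of well_floor between -0.118 and 0.118 m and z of dish_2 in the frame of well_floor between -0.006 and 0.04 m) or (x of dish_3 in the frame of well_floor between -0.058 and 0.058 m and y of dish_3 in the frame of well_floor between -0.118 and 0.118 m and z of dish_3 in the frame of well_floor between -0.006 and 0.04 m) or (x of crucible_0 in the frame of well_floor between -0.058 and 0.058 m and y of crucible_0 in the frame of well_floor between -0.118 and 0.118 m and z of crucible_0 in the frame of well_floor between -0.006 and 0.04 m) or (x of crucible_1 in the frame of well_floor between -0.058 and 0.058 m and y of crucible_1 in the frame of well_floor between -0.118 and 0.118 m and z of crucible_1 in the frame of well_floor between -0.006 and 0.04 m))).
It fails at once if the mortar, the brown bottle or the marker pen is shifted by more than 30 mm or knocked over (distance of any of mortar, bottle_amber, marker_black from where it was at the start of the episode above 0.03 m or angle between any of mortar, bottle_amber's own z axis and vertical above 0.5 rad).
Of dish_0, dish_1, dish_2, dish_3, crucible_0, crucible_1 only 4 to 6 are there at a start; the rules pass over those that are not, and their reading is None.
At some moment in a run one of dish_0, dish_1, dish_2, dish_3, lid may be knocked a few centimetres aside while the robot is not near it.
It also fails if it takes over 210 s, if anything falls off the work surface, if the arm or the gripper's body presses on something with over 40 N, if the wrist force passes 120 N, or if a joint passes its speed limit or range.

## Working session

There is one attempt and no reset: what is moved stays moved. The work goes in short steps, Python scripts to look and compute and a tool call to move; the robot and the scene stay as the last step left them, time stands still between calls to the robot, and variables do not carry over. Pictures are saved under pics/ and viewed, at most 14 in all, crops included, and the job is handed in when it is done.

Besides the shell and the picture viewer there is one more tool, called after "Request:" as name([rows], argument=value, ...), one row to a line, values as JSON. apply_moves: Moves the arm, as the interface text tells. Its arguments: {"type":"object","properties":{"deltas":{"type":"array"},"gripper":{"type":"number"},"squeeze":{"type":"number"}},"required":["deltas"]}

```bash
ls; mkdir -p pics; cat > h.py <<'E'
from rig import *
import numpy as np, cv2
def snap(n,f=None):
    s=snapshot(n)
    if f: cv2.imwrite('pics/'+f,s['pixels'][:,:,::-1])
    return s
def ray(s,uv,z):
    K=np.array(s['K'],float);D=np.array(s['distortion'],float);R=np.array(s['R']);t=np.array(s['t'])
    p=cv2.undistortPoints(np.array(uv,float).reshape(-1,1,2),K,D).reshape(-1,2)
    d=np.c_[p,np.ones(len(p))]@R; c=-R.T@t
    return c+d*((z-c[2])/d[:,2])[:,None]
def proj(s,X):
    return cv2.projectPoints(np.array(X,float).reshape(-1,1,3),cv2.Rodrigues(np.array(s['R']))[0],np.array(s['t'],float),np.array(s['K'],float),np.array(s['distortion'],float))[0].reshape(-1,2)
E
python3 - <<'E'
from h import *
for n in('scene','top'):
    s=snap(n,n+'0.png'); print(n,-np.array(s['R']).T@s['t'],np.array(s['R']).round(2).tolist(),np.array(s['K'])[0,0])
x=sense();print({k:np.round(v,3).tolist() for k,v in x.items()})
E
```

```text
pics
scene [-0.04311265  0.87064359  1.28961309] [[-0.79, -0.61, -0.01], [-0.47, 0.61, -0.64], [0.39, -0.51, -0.77]] 471.3964770256843
top [-0.05887221  0.14358954  1.46047313] [[-0.05, -1.0, 0.01], [-0.9, 0.04, -0.44], [0.44, -0.03, -0.9]] 472.13699602188393
{'clock': 0.1, 'joint_pos': [-65.248, 6.673, 82.633, 0.002, 90.757, -2.166], 'joint_velocities': [-0.028, -0.103, -0.156, -0.024, 0.094, 0.073], 'tau': [0.003, -72.29, -62.386, 0.078, 0.023, -0.0], 'ee_pos': [0.305, -0.602, 0.218], 'orientation': [[0.892, 0.453, -0.0], [0.453, -0.892, 0.001], [0.0, -0.001, -1.0]], 'wrist_force': [-0.364, 0.618, -0.481], 'moment': [-0.021, -0.031, -0.049], 'finger_force': 0.0, 'opening': 0.093}
```

View pics/top0.png

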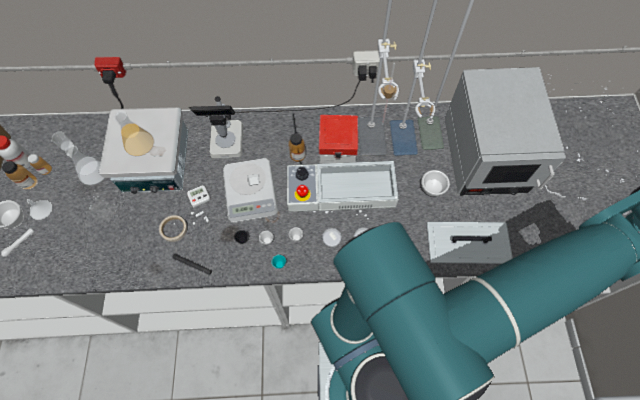

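View pics/scene0.png

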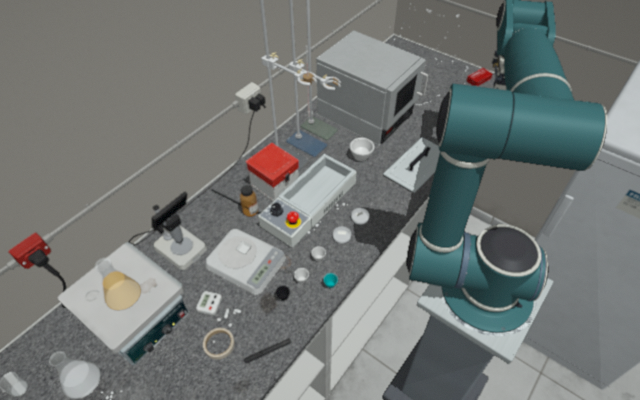

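The scene picture shows the case with the red stop at (293,216) and the dial at (277,208). The white cups stand at about (319,253) and (302,275), and the dishes at about (343,235) and (360,216). The black (283,293) and turquoise (330,281) cups are not meant. The lid is at (412,163). I'll check this in an enlarged crop.

```bash
python3 - <<'E'
import cv2,numpy as np
from h import *
im=cv2.imread('pics/scene0.png')[120:310,240:450]
cv2.imwrite('pics/c0.png',cv2.resize(im,None,fx=3,fy=3,interpolation=cv2.INTER_CUBIC)[:,:])
s=snapshot('top')
print('corners top',ray(s,[(288,208),(397,208),(397,165),(288,165)],.07).round(3).tolist())
print('stop',ray(s,[(302,193)],.1),ray(s,[(302,173)],.098))
print('things',ray(s,[(265,238),(296,234),(332,237),(241,237),(279,261)],.02).round(3).tolist(),'lid',ray(s,[(428,262),(508,263),(428,222),(508,222)],.01).round(3).tolist())
E
```

```text
corners top [[0.558, 0.242, 0.07], [0.543, -0.108, 0.07], [0.7, -0.125, 0.07], [0.715, 0.241, 0.07]]
stop [[0.59466092 0.19507433 0.1       ]] [[0.66797595 0.19371298 0.098     ]]
things [[0.477, 0.32, 0.02], [0.487, 0.22, 0.02], [0.471, 0.104, 0.02], [0.484, 0.398, 0.02], [0.398, 0.275, 0.02]] lid [[0.378, -0.197, 0.01], [0.364, -0.449, 0.01], [0.514, -0.216, 0.01], [0.503, -0.479, 0.01]]
```

View pics/c0.png

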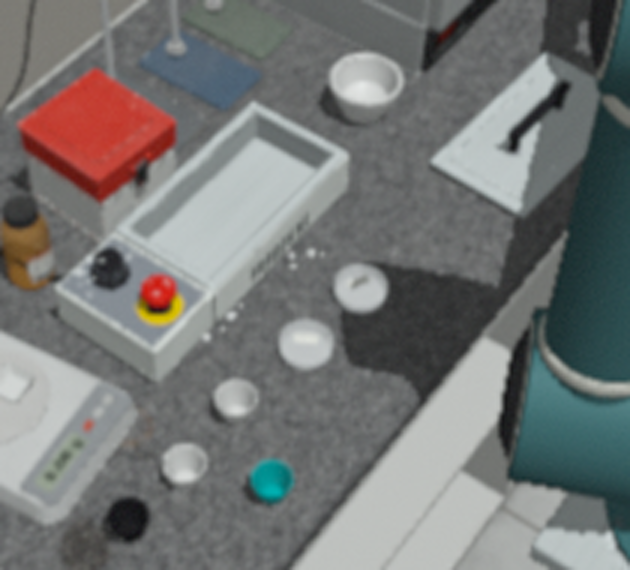

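Two white crucibles and two dishes are visible beside the black and turquoise decoys. The arm's shadow may hide more. Next I move above the stop, gripper shut, with the tool turned to world axes.

Request:
apply_moves([
  [[0.125,-0.12,0],0.15],
  [[0.25,-0.24,0],0.35],
  [[0.39,-0.37,0],0.6],
  [[0.53,-0.5,0],0.8],
  [[0.66,-0.63,0],0.939],
  [[0.8,-0.75,0],0.939],
  [[0.92,-0.87,0],0.939],
  [[1,-0.95,0],0.939],
], gripper=1, squeeze=20)

```text
clock: 1.15
ee_pos: [0.4444, -0.2099, 0.2186]
orientation: [[1.0, 0.001, 0.0], [0.001, -1.0, 0.0], [0.0, -0.0, -1.0]]
wrist_force: [0.6, 0.5, 0.6]
opening: 0.0178
finger_force: 0.0
```

Request:
apply_moves([
  [[0.03,-0.15,0],0],
  [[0.05,-0.3,0],0],
  [[0.07,-0.45,0],0],
  [[0.1,-0.6,0],0],
  [[0.1,-0.7,0],0],
  [[0.1,-0.7,0],0],
  [[0.1,-0.7,0],0],
  [[0.1,-0.7,0],0],
])

```text
clock: 2.15
ee_pos: [0.474, -0.0027, 0.2186]
orientation: [[1.0, -0.001, -0.0], [-0.001, -1.0, -0.0], [-0.0, 0.0, -1.0]]
wrist_force: [0.5, -0.5, -0.0]
opening: 0.0001
finger_force: 0.0
```

```bash
cat >> h.py <<'E'
def tri(s1,u1,s2,u2):
    P=[]
    for s,u in((s1,u1),(s2,u2)):
        p=cv2.undistortPoints(np.array(u,float).reshape(-1,1,2),np.array(s['K'],float),np.array(s['distortion'],float)).reshape(2,1)
        P.append((np.c_[np.array(s['R']),np.array(s['t'])],p))
    X=cv2.triangulatePoints(P[0][0],P[1][0],P[0][1],P[1][1]);return (X[:3]/X[3]).ravel()
def blobs(m,amin=20):
    n,l,st,c=cv2.connectedComponentsWithStats(m.astype(np.uint8),connectivity=8)
    return [(c[i].round(1).tolist(),st[i].tolist()) for i in range(1,n) if st[i][4]>=amin]
E
python3 - <<'E'
from h import *
S={n:snap(n,n+'1.png') for n in('scene','top')}
for n,s in S.items():
    h=cv2.cvtColor(s['pixels'],cv2.COLOR_RGB2HSV);H,Sa,V=[h[:,:,i].astype(int) for i in range(3)]
    print(n,'red',blobs(((H<6)|(H>173))&(Sa>170)&(V>90)),'yel',blobs((H>20)&(H<35)&(Sa>170)))
def cr(f,x0,y0,x1,y1,k):
    return cv2.resize(cv2.imread('pics/'+f)[y0:y1,x0:x1],None,fx=k,fy=k,interpolation=cv2.INTER_CUBIC)
a=cr('top1.png',220,150,530,290,2.5);b=cr('scene1.png',250,120,500,300,2.2)
cv2.imwrite('pics/c1.png',a);
E
```

```text
scene red [([481.0, 77.7], [468, 71, 24, 15, 154]), ([271.7, 164.0], [248, 144, 50, 43, 1121]), ([292.1, 217.3], [287, 212, 11, 11, 76]), ([27.7, 249.2], [10, 234, 40, 34, 521])] yel [([293.5, 223.7], [286, 219, 15, 9, 63])]
top red [([108.2, 64.4], [95, 57, 28, 20, 311]), ([336.1, 132.6], [320, 115, 37, 40, 1204]), ([3.5, 141.9], [0, 135, 9, 14, 104]), ([302.1, 190.5], [297, 185, 11, 12, 86])] yel [([302.1, 196.6], [295, 192, 15, 9, 74])]
```

View pics/c1.png

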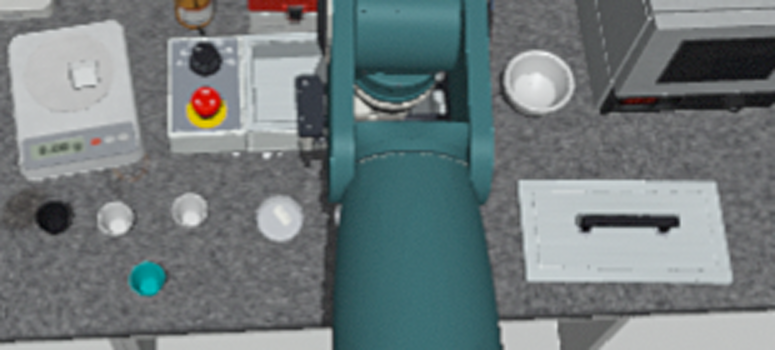

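The case, stop (302,190), both white crucibles and one dish are in view. The arm covers the rest, and the lid is fully visible.

```bash
python3 - <<'E'
from h import *
S=snapshot('scene');T=snapshot('top')
print(tri(S,(292.1,217.3),T,(302.1,190.5)),ray(S,[(292.1,217.3)],.097),ray(T,[(302.1,190.5)],.097),sense()['ee_pos'])
# deck/case edges: dark blue-grey deck mask -> orientation
h=cv2.cvtColor(T['pixels'],cv2.COLOR_RGB2HSV)
def pt(x,y): return (220+x/2.5,150+y/2.5)
print('case top: FL,FR(divider),BL,BR',ray(T,[pt(170,137),pt(243,135),pt(168,40),pt(245,38)],.07).round(4).tolist())
E
```

```text
[0.60575418 0.19473362 0.09126148] [[0.60059523 0.19827715 0.097     ]] [[0.60497729 0.19469179 0.097     ]] [ 0.47399122 -0.00245052  0.2186416 ]
case top: FL,FR(divider),BL,BR [[0.5689, 0.2421, 0.07], [0.5676, 0.148, 0.07], [0.7116, 0.2438, 0.07], [0.7103, 0.1405, 0.07]]
```

Request:
apply_moves([
  [[0.1,-0.15,0],0],
  [[0.2,-0.3,0],0],
  [[0.3,-0.45,0],0],
  [[0.4,-0.6,0],0],
  [[0.43,-0.66,0.1],0],
  [[0.43,-0.66,0.25],0],
  [[0.43,-0.66,0.3],0],
  [[0.43,-0.66,0.34],0],
])

```text
clock: 3.35
ee_pos: [0.6032, 0.1958, 0.117]
orientation: [[1.0, -0.0, 0.001], [-0.0, -1.0, 0.0], [0.001, -0.0, -1.0]]
wrist_force: [-0.3, -1.0, 0.7]
opening: 0.0006
finger_force: 0.0
```

Request:
apply_moves([
  [[0,0,0.02],0],
  [[0,0,0.04],0],
  [[0,0,0.055],0],
  [[0,0,0.07],0],
  [[0,0,0.078],0],
  [[0,0,0.084],0],
  [[0,0,0.084],0],
  [[0,0,0.084],0],
])

```text
clock: 4.35
ee_pos: [0.604, 0.1963, 0.0962]
orientation: [[1.0, 0.0, 0.004], [0.0, -1.0, 0.001], [0.004, -0.001, -1.0]]
wrist_force: [-13.1, -4.9, 37.1]
opening: 0.0003
finger_force: 18.8
```

Request:
apply_moves([
  [[0,0,-0.1],0],
  [[0,0,-0.3],0],
  [[0,0,-0.4],0],
  [[-0.1,-0.1,-0.45],0],
  [[-0.25,-0.2,-0.45],0],
  [[-0.4,-0.35,-0.45],0],
  [[-0.43,-0.45,-0.45],0],
  [[-0.43,-0.5,-0.45],0],
], gripper=-1)

```text
clock: 5.35
ee_pos: [0.4732, 0.3474, 0.2268]
orientation: [[1.0, 0.002, 0.001], [0.002, -1.0, 0.0], [0.001, -0.0, -1.0]]
wrist_force: [0.3, -0.1, -0.8]
opening: 0.0762
finger_force: 0.0
```

```bash
python3 - <<'E'
from h import *
S={n:snap(n,n+'2.png') for n in('scene','top')}
print(sense()['ee_pos'])
for n,s in S.items():
    h=cv2.cvtColor(s['pixels'],cv2.COLOR_RGB2HSV);H,Sa,V=[h[:,:,i].astype(int) for i in range(3)]
    print(n,'red',blobs(((H<6)|(H>173))&(Sa>170)&(V>90)&True,40))
def cr(f,x0,y0,x1,y1,k):
    return cv2.resize(cv2.imread('pics/'+f)[y0:y1,x0:x1],None,fx=k,fy=k,interpolation=cv2.INTER_CUBIC)
cv2.imwrite('pics/c2.png',np.vstack([cr('top2.png',220,150,540,290,2.4),cv2.copyMakeBorder(cr('scene2.png',240,120,480,280,1.6),0,0,0,384,0)]))
E
```

```text
[0.47410522 0.34679057 0.22618739]
scene red [([480.9, 77.7], [468, 71, 24, 15, 156]), ([255.6, 162.5], [248, 151, 15, 24, 210]), ([27.9, 249.3], [10, 234, 40, 34, 516])]
top red [([108.3, 64.4], [95, 57, 28, 20, 307]), ([338.2, 134.2], [320, 115, 37, 40, 1378]), ([3.5, 141.9], [0, 135, 10, 14, 105]), ([302.1, 191.3], [297, 186, 11, 11, 79])]
```

View pics/c2.png

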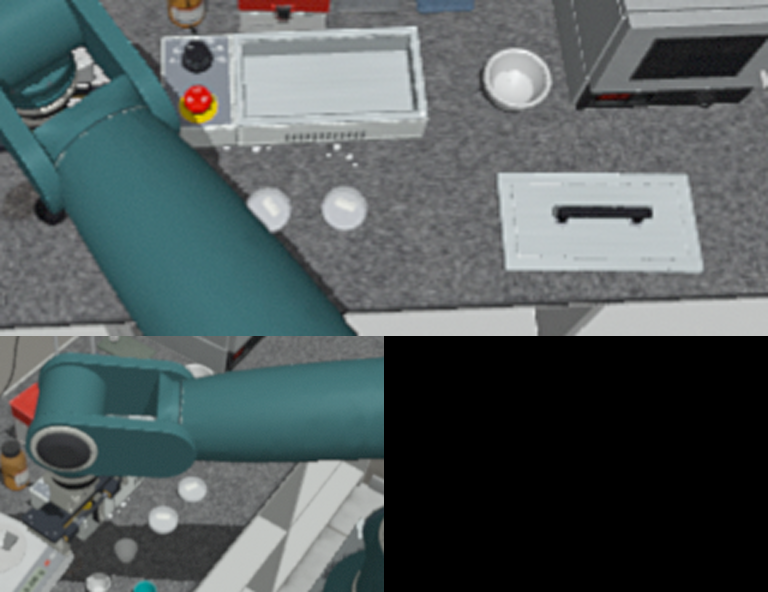

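The top view shows dishes at (332,237) and (364,237), the latched stop at (302,191), the well empty and the bench to the right of it clear apart from mortar and lid. So 2 dishes and 2 crucibles are present. I'll measure them and check that neither dish is a stack.

```bash
python3 - <<'E'
from h import *
S=snapshot('scene');T=snapshot('top')
print('stop top dv/6mm',proj(T,[[.604,.196,.1],[.604,.196,.094]])[:,1])
def wh(f,box,th,a=30):
    im=cv2.GaussianBlur(cv2.imread('pics/'+f),(3,3),0);x0,y0,x1,y1=box
    m=np.zeros(im.shape[:2],np.uint8);m[y0:y1,x0:x1]=(im[y0:y1,x0:x1].min(2)>th)
    m=cv2.morphologyEx(m,cv2.MORPH_OPEN,np.ones((3,3),np.uint8))
    r=[]
    for c in cv2.findContours(m,cv2.RETR_EXTERNAL,2)[0]:
        if cv2.contourArea(c)>a:
            x,y,w,h=cv2.boundingRect(c); r.append((x+(w-1)/2,y+(h-1)/2,w,h,cv2.contourArea(c)))
    return r
for f,b in(('top1.png',(250,220,352,260)),('top2.png',(315,220,385,260)),('scene1.png',(290,200,375,285)),('scene0.png',(290,200,375,285))):
  for th in(150,):
    for r in wh(f,b,th): print(f,r, ray(T if f[0]=='t' else S,[r[:2]],.016 if r[2]>16 else .03).round(3).tolist())
E
```

```text
stop top dv/6mm [190.38129347 191.19663057]
top1.png (266.0, 237.0, 11, 13, 97.5) [[0.477, 0.316, 0.03]]
top1.png (331.5, 237.0, 18, 17, 224.5) [[0.473, 0.106, 0.016]]
top1.png (295.5, 234.0, 12, 13, 106.5) [[0.483, 0.221, 0.03]]
top2.png (332.0, 237.0, 17, 17, 183.5) [[0.473, 0.104, 0.016]]
top2.png (362.5, 236.5, 18, 18, 225.5) [[0.47, 0.005, 0.016]]
scene1.png (300.5, 274.0, 12, 13, 113.0) [[0.474, 0.314, 0.03]]
scene1.png (367.0, 275.5, 15, 18, 144.0) [[0.309, 0.194, 0.03]]
scene1.png (317.0, 252.5, 11, 12, 95.0) [[0.483, 0.221, 0.03]]
scene1.png (341.5, 234.5, 18, 16, 198.0) [[0.468, 0.108, 0.016]]
scene1.png (359.5, 215.5, 16, 14, 162.0) [[0.46, 0.016, 0.03]]
scene1.png (306.5, 221.0, 34, 43, 661.5) [[0.595, 0.135, 0.016]]
scene0.png (300.5, 274.0, 12, 13, 109.0) [[0.474, 0.314, 0.03]]
scene0.png (367.0, 275.5, 15, 18, 144.0) [[0.309, 0.194, 0.03]]
scene0.png (317.0, 252.5, 11, 12, 93.0) [[0.483, 0.221, 0.03]]
scene0.png (341.5, 234.5, 18, 16, 196.0) [[0.468, 0.108, 0.016]]
scene0.png (359.5, 215.5, 16, 14, 160.5) [[0.46, 0.016, 0.03]]
scene0.png (309.5, 221.0, 40, 43, 727.5) [[0.587, 0.129, 0.016]]
```

Latch confirmed: the cap moved 0.8 px, which equals 6 mm. Both dishes are single. Crucibles are at (0.476,0.315) and (0.483,0.221), dishes at (0.471,0.106) and (0.469,0.006).

Now I fetch crucible A and measure the case's yaw.

Request:
apply_moves([
  [[0.01,0.1,0.15],0],
  [[0.01,0.103,0.3],0],
  [[0.01,0.103,0.45],0],
  [[0.01,0.103,0.58],0],
  [[0.01,0.103,0.66],0],
  [[0.01,0.103,0.7],0],
  [[0.01,0.103,0.7],0],
  [[0.01,0.103,0.7],0],
], gripper=-0.6)

```text
clock: 6.55
ee_pos: [0.4776, 0.3152, 0.0177]
orientation: [[1.0, -0.0, 0.001], [-0.0, -1.0, 0.001], [0.001, -0.001, -1.0]]
wrist_force: [-0.5, -1.0, 0.2]
opening: 0.0743
finger_force: 0.0
```

```bash
python3 - <<'E'
from h import *
import rig
print(getattr(rig,'pinch_z',None),[k for k in dir(rig) if k[0]!='_'])
T=snapshot('top'); p=lambda x,y:(220+x/2.4,150+y/2.4)
P=ray(T,[p(162,38),p(418,28),p(425,136),p(234,143)],.072); print(P.round(4).tolist())
print('yaw',np.degrees(np.arctan2(-(P[0]-P[1])[0],(P[0]-P[1])[1])))
Q=ray(T,[p(243,40),p(412,34),p(414,110),p(241,117)],.072);print(Q.round(4).tolist(),Q.mean(0))
E
```

```text
0.0188 ['Unreachable', 'hand_in', 'pinch_z', 'sense', 'snapshot']
[[0.711, 0.2426, 0.072], [0.7119, -0.1163, 0.072], [0.5463, -0.1084, 0.072], [0.5471, 0.1477, 0.072]]
yaw 0.13193401063565754
[[0.7031, 0.1298, 0.072], [0.7026, -0.1069, 0.072], [0.5853, -0.0976, 0.072], [0.5849, 0.137, 0.072]] [0.64400149 0.01555306 0.072     ]
```

Request:
apply_moves([
  [[0,0,0],0],
  [[0,0,0],0],
  [[0,0,0],0],
  [[0,0,0],0],
  [[0,0,0],0],
  [[0,0,-0.01],0],
  [[0,0,-0.05],0],
  [[0,0,-0.1],0],
], gripper=1, squeeze=15)

```text
clock: 7.6
ee_pos: [0.4769, 0.3152, 0.0475]
orientation: [[1.0, 0.0, 0.0], [0.0, -1.0, 0.0], [0.0, -0.0, -1.0]]
wrist_force: [-0.3, 0.1, -1.2]
opening: 0.0414
finger_force: 15.0
```

Request:
apply_moves([
  [[0,0,-0.2],0],
  [[0,0,-0.38],0],
  [[0.1,0.12,-0.45],0],
  [[0.22,0.26,-0.45],0],
  [[0.35,0.42,-0.45],0],
  [[0.48,0.57,-0.45],0],
  [[0.6,0.7,-0.45],0],
  [[0.653,0.763,-0.45],0],
])

```text
clock: 8.6
ee_pos: [0.6741, 0.0842, 0.1822]
orientation: [[1.0, -0.002, 0.0], [-0.002, -1.0, -0.0], [0.0, 0.0, -1.0]]
wrist_force: [0.1, -0.1, -0.4]
opening: 0.0416
finger_force: 15.0
```

```bash
python3 - <<'E'
from h import *
T=snap('top','top3.png');S=snap('scene','scene3.png');print(sense()['ee_pos'])
def cr(f,x0,y0,x1,y1,k):
    return cv2.resize(cv2.imread('pics/'+f)[y0:y1,x0:x1],None,fx=k,fy=k,interpolation=cv2.INTER_CUBIC)
cv2.imwrite('pics/c3.png',cr('scene3.png',240,130,390,270,4.2))
E
```

```text
[0.67372173 0.08473717 0.18177674]
```

View pics/c3.png

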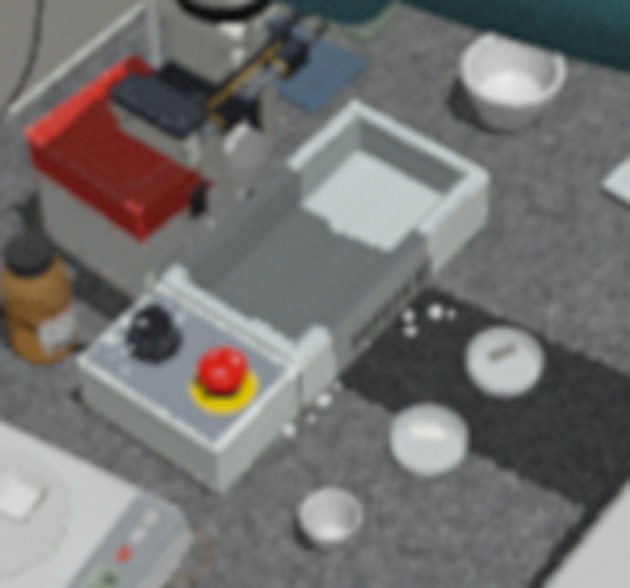

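The held crucible hangs clear above the well, about (298,165) in the scene view. Crucible B stands at (318,253), dishes at (342,234) and (360,216).

```bash
python3 - <<'E'
from h import *
S=snapshot('scene');T=snapshot('top')
p=lambda x,y:(240+x/4.2,130+y/4.2)
Q=ray(S,[p(353,100),p(488,180)],.072);D=ray(S,[p(83,360),p(219,470)],.068)
print('outer BR FR',Q.round(4).tolist(),'BL FL',D.round(4).tolist())
print('BL-BR yaw',np.degrees(np.arctan2(-(D[0]-Q[0])[0],(D[0]-Q[0])[1])),'FL-FR',np.degrees(np.arctan2(-(D[1]-Q[1])[0],(D[1]-Q[1])[1])),np.vstack([Q,D]).mean(0))
print('held crucible/pads proj',proj(S,[[.674,.085,.2]]))
E
```

```text
outer BR FR [[0.71, -0.1131, 0.072], [0.5616, -0.1061, 0.072]] BL FL [[0.705, 0.2414, 0.068], [0.5533, 0.257, 0.068]]
BL-BR yaw 0.8123297307206555 FL-FR 1.3051316461819162 [0.63247047 0.06981026 0.07      ]
held crucible/pads proj [[295.49896562 164.5697646 ]]
```

Request:
apply_moves([
  [[0,0,0.12],0],
  [[0,0,0.24],0],
  [[0,0,0.34],0],
  [[0,0,0.41],0],
  [[0,0,0.44],0],
  [[0,0,0.455],0],
  [[0,0,0.458],0],
  [[0,0,0.458],0],
])

```text
clock: 9.8
ee_pos: [0.6732, 0.0863, 0.0448]
orientation: [[1.0, 0.0, 0.001], [0.0, -1.0, 0.0], [0.001, -0.0, -1.0]]
wrist_force: [0.4, -0.4, -0.6]
opening: 0.0412
finger_force: 15.0
```

Request:
apply_moves([
  [[0,0,0.004],0],
  [[0,0,0.004],0],
  [[0,0,0],0],
  [[0,0,0],0],
  [[0,0,-0.05],0],
  [[0,0,-0.2],0],
  [[0,0,-0.4],0],
  [[0,0,-0.45],0],
], gripper=-0.15)

```text
clock: 10.8
ee_pos: [0.6741, 0.0864, 0.1851]
orientation: [[1.0, 0.0, 0.007], [0.0, -1.0, 0.001], [0.007, -0.001, -1.0]]
wrist_force: [-0.3, 0.6, -0.8]
opening: 0.0535
finger_force: 0.0
```

Request:
apply_moves([
  [[-0.15,-0.1,0],0],
  [[-0.3,-0.22,0],0],
  [[-0.45,-0.34,0],0],
  [[-0.6,-0.45,0],0],
  [[-0.633,-0.45,0.15],0],
  [[-0.633,-0.45,0.33],0],
  [[-0.633,-0.45,0.42],0],
  [[-0.633,-0.45,0.42],0],
], gripper=-0.6)

```text
clock: 11.8
ee_pos: [0.4818, 0.2208, 0.0515]
orientation: [[1.0, 0.0, -0.003], [0.0, -1.0, -0.001], [-0.003, 0.001, -1.0]]
wrist_force: [0.3, 0.5, -0.1]
opening: 0.0745
finger_force: 0.0
```

```bash
python3 - <<'E'
from h import *
T=snap('top','top4.png');S=snap('scene','scene4.png');print(sense()['ee_pos'])
im=cv2.imread('pics/top4.png')[150:260,270:410];cv2.imwrite('pics/c4.png',cv2.resize(im,None,fx=4,fy=4,interpolation=2))
E
```

```text
[0.48338471 0.22143991 0.05435456]
```

View pics/c4.png

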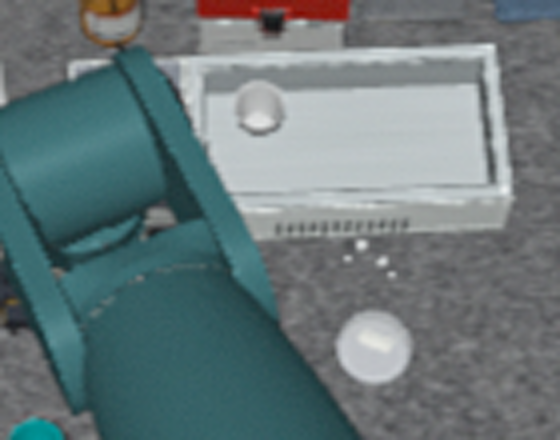

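Crucible A stands upright in the well at about (335,177). Now crucible B.

Request:
apply_moves([
  [[0,0,0.07],0],
  [[0,0,0.122],0],
  [[0,0,0.122],0],
  [[0,0,0.122],0],
  [[0,0,0.122],0],
  [[0,0,0.122],0],
  [[0,0,0.122],0],
  [[0,0,0.122],0],
], gripper=-0.6)

```text
clock: 12.9
ee_pos: [0.4829, 0.2213, 0.0165]
orientation: [[1.0, 0.0, -0.0], [0.0, -1.0, -0.0], [-0.0, 0.0, -1.0]]
wrist_force: [-0.6, 0.5, 0.7]
opening: 0.0742
finger_force: 0.0
```

Request:
apply_moves([
  [[0,0,0],0],
  [[0,0,0],0],
  [[0,0,0],0],
  [[0,0,0],0],
  [[0,0,-0.05],0],
  [[0,0,-0.2],0],
  [[0,0,-0.4],0],
  [[0,0,-0.55],0],
], gripper=1, squeeze=15)

```text
clock: 13.9
ee_pos: [0.483, 0.2213, 0.1853]
orientation: [[1.0, 0.0, 0.002], [0.0, -1.0, 0.001], [0.002, -0.001, -1.0]]
wrist_force: [0.2, 0.5, -0.9]
opening: 0.0411
finger_force: 15.4
```

Request:
apply_moves([
  [[0.12,0.12,0],0],
  [[0.25,0.25,0],0],
  [[0.38,0.39,0],0],
  [[0.443,0.45,0.03],0],
  [[0.443,0.45,0.13],0],
  [[0.443,0.45,0.25],0],
  [[0.443,0.45,0.35],0],
  [[0.443,0.45,0.41],0],
])

```text
clock: 14.9
ee_pos: [0.6156, 0.0863, 0.0579]
orientation: [[1.0, 0.0, -0.001], [0.0, -1.0, -0.0], [-0.001, 0.0, -1.0]]
wrist_force: [0.5, 0.1, 0.5]
opening: 0.0415
finger_force: 15.4
```

Request:
apply_moves([
  [[0,0,0.03],0],
  [[0,0,0.045],0],
  [[0,0,0.051],0],
  [[0,0,0.051],0],
  [[0,0,0.051],0],
  [[0,0,0.051],0],
  [[0,0,0.051],0],
  [[0,0,0.051],0],
])

```text
clock: 15.9
ee_pos: [0.6159, 0.0863, 0.0432]
orientation: [[1.0, 0.0, 0.0], [0.0, -1.0, 0.0], [0.0, -0.0, -1.0]]
wrist_force: [0.4, -0.2, 0.1]
opening: 0.0414
finger_force: 15.4
```

Request:
apply_moves([
  [[0,0,0],0],
  [[0,0,0],0],
  [[0,0,0],0],
  [[0,0,0],0],
  [[0,0,-0.05],0],
  [[0,0,-0.2],0],
  [[0,0,-0.4],0],
  [[0,0,-0.45],0],
], gripper=-0.15)

```text
clock: 16.9
ee_pos: [0.6171, 0.0864, 0.1839]
orientation: [[1.0, 0.0, 0.007], [0.0, -1.0, 0.001], [0.007, -0.001, -1.0]]
wrist_force: [0.3, 0.4, -0.4]
opening: 0.0535
finger_force: 0.0
```

```bash
cat >> h.py <<'E'
def white(s,box,th=150,a=30):
    im=cv2.GaussianBlur(s['pixels'],(3,3),0);x0,y0,x1,y1=box
    m=np.zeros(im.shape[:2],np.uint8);m[y0:y1,x0:x1]=(im[y0:y1,x0:x1].min(2)>th)
    m=cv2.morphologyEx(m,cv2.MORPH_OPEN,np.ones((3,3),np.uint8))
    r=[]
    for c in cv2.findContours(m,cv2.RETR_EXTERNAL,2)[0]:
        if cv2.contourArea(c)>a:
            x,y,w,h=cv2.boundingRect(c); r.append((x+(w-1)/2,y+(h-1)/2,w,h))
    return r
E
python3 - <<'E'
from h import *
S=snap('scene','scene5.png');T=snap('top','top5.png')
for th in(150,110):
  for n,s,b in(('scene',S,(325,205,400,260)),('top',T,(310,220,400,260))):
    for r in white(s,b,th): print(n,th,r,ray(s,[r[:2]],.012).round(3).tolist())
E
```

```text
scene 150 (389.5, 248.0, 20, 23) [[0.314, 0.055, 0.012]]
scene 150 (341.0, 234.5, 17, 16) [[0.471, 0.107, 0.012]]
scene 150 (359.5, 215.5, 16, 14) [[0.467, 0.004, 0.012]]
top 150 (327.0, 237.5, 9, 16) [[0.473, 0.12, 0.012]]
scene 110 (365.5, 254.5, 8, 8) [[0.362, 0.123, 0.012]]
scene 110 (389.0, 247.0, 21, 25) [[0.317, 0.053, 0.012]]
scene 110 (341.0, 236.5, 19, 22) [[0.466, 0.114, 0.012]]
scene 110 (359.5, 215.5, 18, 16) [[0.467, 0.004, 0.012]]
top 110 (326.5, 237.0, 10, 19) [[0.475, 0.122, 0.012]]
```

Request:
apply_moves([
  [[-0.18,-0.03,0],0],
  [[-0.36,-0.06,0],0],
  [[-0.483,-0.066,0.1],0],
  [[-0.483,-0.066,0.28],0],
  [[-0.483,-0.066,0.44],0],
  [[-0.483,-0.066,0.54],0],
  [[-0.483,-0.066,0.58],0],
  [[-0.483,-0.066,0.58],0],
], gripper=-0.8)

```text
clock: 18.0
ee_pos: [0.4705, 0.106, 0.0035]
orientation: [[1.0, 0.0, -0.002], [0.0, -1.0, -0.0], [-0.002, 0.0, -1.0]]
wrist_force: [0.7, 0.2, 0.7]
opening: 0.0836
finger_force: 0.0
```

Request:
apply_moves([
  [[0,0,0.003],0],
  [[0,0,0.003],0],
  [[0,0,0.003],0],
  [[0,0,0.003],0],
  [[0,0,-0.03],0],
  [[0,0,-0.2],0],
  [[0,0,-0.4],0],
  [[0,0,-0.55],0],
], gripper=1, squeeze=10)

```text
clock: 19.0
ee_pos: [0.471, 0.1061, 0.1724]
orientation: [[1.0, 0.0, 0.002], [0.0, -1.0, 0.0], [0.002, -0.0, -1.0]]
wrist_force: [-0.0, -1.1, -0.4]
opening: 0.0599
finger_force: 10.0
```

Request:
apply_moves([
  [[0.15,0.11,0],0],
  [[0.3,0.23,0],0],
  [[0.45,0.34,0],0],
  [[0.573,0.433,0],0],
  [[0.573,0.433,0.08],0],
  [[0.573,0.433,0.22],0],
  [[0.573,0.433,0.34],0],
  [[0.573,0.433,0.41],0],
])

```text
clock: 20.0
ee_pos: [0.6423, -0.0238, 0.0447]
orientation: [[1.0, 0.0, -0.002], [0.0, -1.0, 0.0], [-0.002, -0.0, -1.0]]
wrist_force: [-0.1, -0.3, -0.5]
opening: 0.0597
finger_force: 10.0
```

Request:
apply_moves([
  [[0,0,0.03],0],
  [[0,0,0.045],0],
  [[0,0,0.05],0],
  [[0,0,0.05],0],
  [[0,0,0.05],0],
  [[0,0,0.05],0],
  [[0,0,0.05],0],
  [[0,0,0.05],0],
])

```text
clock: 21.0
ee_pos: [0.6429, -0.0238, 0.0311]
orientation: [[1.0, 0.0, -0.0], [0.0, -1.0, 0.0], [-0.0, -0.0, -1.0]]
wrist_force: [1.0, 0.3, 0.1]
opening: 0.0599
finger_force: 10.0
```

Request:
apply_moves([
  [[0,0,0],0],
  [[0,0,0],0],
  [[0,0,0],0],
  [[0,0,0],0],
  [[0,0,-0.05],0],
  [[0,0,-0.2],0],
  [[0,0,-0.4],0],
  [[0,0,-0.5],0],
], gripper=-0.6)

```text
clock: 22.0
ee_pos: [0.6436, -0.0238, 0.1862]
orientation: [[1.0, 0.0, 0.005], [0.0, -1.0, -0.0], [0.005, 0.0, -1.0]]
wrist_force: [-0.3, -0.5, 0.7]
opening: 0.0744
finger_force: 0.0
```

```bash
python3 - <<'E'
from h import *
S=snap('scene','scene6.png');T=snap('top','top6.png')
for n,s,b in(('scene',S,(325,205,400,260)),('top',T,(310,220,400,260))):
    for r in white(s,b,150): print(n,r,ray(s,[r[:2]],.012).round(3).tolist())
E
```

```text
scene (389.5, 248.0, 20, 23) [[0.314, 0.055, 0.012]]
scene (359.5, 215.5, 16, 14) [[0.467, 0.004, 0.012]]
```

Request:
apply_moves([
  [[-0.18,-0.03,0],0],
  [[-0.37,-0.06,0],0],
  [[-0.54,-0.09,0.05],0],
  [[-0.583,-0.093,0.22],0],
  [[-0.583,-0.093,0.4],0],
  [[-0.583,-0.093,0.53],0],
  [[-0.583,-0.093,0.59],0],
  [[-0.583,-0.093,0.59],0],
], gripper=-0.9)

```text
clock: 23.1
ee_pos: [0.4677, 0.0041, 0.0038]
orientation: [[1.0, 0.0, -0.001], [0.0, -1.0, 0.0], [-0.001, -0.0, -1.0]]
wrist_force: [0.1, -0.1, -0.0]
opening: 0.0879
finger_force: 0.0
```

Request:
apply_moves([
  [[0,0,0.003],0],
  [[0,0,0.003],0],
  [[0,0,0.003],0],
  [[0,0,0.003],0],
  [[0,0,-0.03],0],
  [[0,0,-0.2],0],
  [[0,0,-0.4],0],
  [[0,0,-0.55],0],
], gripper=1, squeeze=10)

```text
clock: 24.1
ee_pos: [0.468, 0.0041, 0.1724]
orientation: [[1.0, 0.0, 0.002], [0.0, -1.0, -0.0], [0.002, 0.0, -1.0]]
wrist_force: [0.6, -0.6, -0.6]
opening: 0.0592
finger_force: 10.0
```

```bash
python3 - <<'E'
from h import *
T=snap('top','top7.png');S=snap('scene','scene7.png')
cr=lambda s,x0,y0,x1,y1,k:cv2.resize(s['pixels'][y0:y1,x0:x1,::-1],None,fx=k,fy=k,interpolation=2)
cv2.imwrite('pics/c7.png',np.hstack([cr(T,275,145,405,245,3),cr(S,250,140,370,240,3)]))
E
```

```text
(no output)
```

View pics/c7.png

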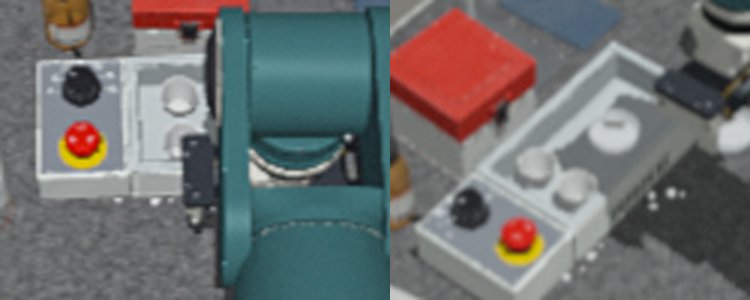

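Both crucibles stand upright in the well and the first dish lies flat there. The second dish is gripped; I stack it on the first.

Request:
apply_moves([
  [[0.18,0.03,0],0],
  [[0.37,0.06,0],0],
  [[0.54,0.09,0],0],
  [[0.583,0.093,0],0],
  [[0.583,0.093,0.1],0],
  [[0.583,0.093,0.22],0],
  [[0.583,0.093,0.32],0],
  [[0.583,0.093,0.34],0],
])

```text
clock: 25.2
ee_pos: [0.6414, -0.0236, 0.0651]
orientation: [[1.0, 0.0, -0.003], [0.0, -1.0, 0.0], [-0.003, -0.0, -1.0]]
wrist_force: [0.3, -0.1, 0.3]
opening: 0.0597
finger_force: 10.0
```

```bash
python3 - <<'E'
from h import *
S=snapshot('scene');print(ray(S,[(324.3,183.7)],.038),ray(S,[(250+145/3,140+160/3),(250+184/3,140+184/3)],.055),sense()['ee_pos'])
E
```

```text
[[ 0.63846422 -0.0210038   0.038     ]] [[0.67339685 0.08107367 0.055     ]
 [0.61535702 0.0819785  0.055     ]] [ 0.64189861 -0.02359877  0.0659091 ]
```

Request:
apply_moves([
  [[0,0,0.03],0],
  [[0,0,0.055],0],
  [[0,0,0.066],0],
  [[0,0,0.068],0],
  [[0,0,0.068],0],
  [[0,0,0.068],0],
  [[0,0,0.068],0],
  [[0,0,0.068],0],
])

```text
clock: 26.25
ee_pos: [0.6429, -0.0238, 0.0468]
orientation: [[1.0, 0.0, 0.0], [0.0, -1.0, 0.0], [0.0, -0.0, -1.0]]
wrist_force: [-0.6, -0.4, -1.0]
opening: 0.0599
finger_force: 10.0
```

Request:
apply_moves([
  [[0,0,0],0],
  [[0,0,0],0],
  [[0,0,0],0],
  [[0,0,0],0],
  [[0,0,-0.05],0],
  [[0,0,-0.2],0],
  [[0,0,-0.4],0],
  [[0,0,-0.5],0],
], gripper=-0.6)

```text
clock: 27.25
ee_pos: [0.6435, -0.0238, 0.2018]
orientation: [[1.0, 0.0, 0.005], [0.0, -1.0, -0.0], [0.005, 0.0, -1.0]]
wrist_force: [0.3, 0.3, -0.1]
opening: 0.0744
finger_force: 0.0
```

Request:
apply_moves([
  [[-0.1,-0.15,0],0],
  [[-0.2,-0.3,0],0],
  [[-0.3,-0.45,0],0],
  [[-0.35,-0.6,0],0],
  [[-0.35,-0.75,0],0],
  [[-0.35,-0.9,0],0],
  [[-0.35,-1,0],0],
  [[-0.35,-1,0],0],
], gripper=-0.6)

```text
clock: 28.25
ee_pos: [0.5375, 0.2778, 0.1976]
orientation: [[1.0, 0.003, 0.0], [0.003, -1.0, 0.0], [0.0, -0.0, -1.0]]
wrist_force: [0.3, -0.6, -0.3]
opening: 0.0746
finger_force: 0.0
```

```bash
python3 - <<'E'
from h import *
T=snap('top','top8.png');S=snap('scene','scene8.png');print(sense()['ee_pos'])
cr=lambda s,x0,y0,x1,y1,k:cv2.resize(s['pixels'][y0:y1,x0:x1,::-1],None,fx=k,fy=k,interpolation=2)
cv2.imwrite('pics/c8.png',cr(T,280,150,540,280,3))
E
```

```text
[0.53779547 0.2759179  0.19742362]
```

View pics/c8.png

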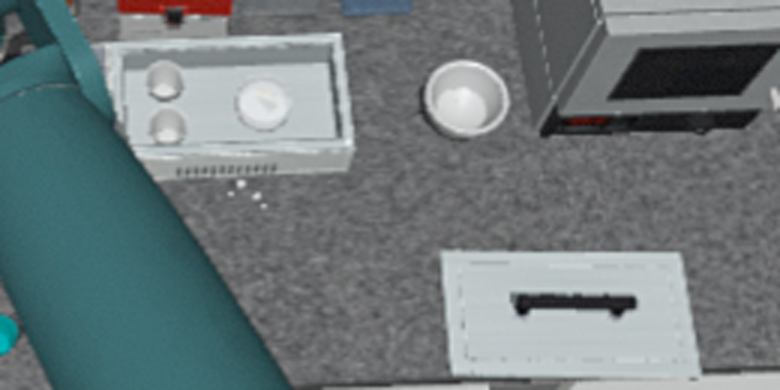

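All four vessels are in the well, with the dishes as a flat stack at (368,184). The lid has been knocked toward the robot: its handle is now at about v=251 instead of 239. I'll measure lid and case pose for the fit.

```bash
cat > fit.py <<'E'
from h import *
def edge_rows(g,us,v0,v1):   # first strong dark->bright going down
    o=[]
    for u in us:
        d=np.diff(g[v0:v1,u]); i=d.argmax(); 
        a=d[max(i-1,0):i+2]; k=np.arange(max(i-1,0),max(i-1,0)+len(a)); o.append((u,v0+.5+(a.clip(0)*k).sum()/a.clip(0).sum()))
    return o
def edge_cols(g,vs,u0,u1):   # bright->dark going right
    o=[]
    for v in vs:
        d=-np.diff(g[v,u0:u1]); i=d.argmax();a=d[max(i-1,0):i+2].clip(0);k=np.arange(max(i-1,0),max(i-1,0)+len(a));o.append((u0+.5+(a*k).sum()/a.sum(),v))
    return o
def line(P,ax):  # robust fit of coordinate ax against the other
    o=1-ax; m=np.ones(len(P),bool)
    for _ in range(4):
        c=np.polyfit(P[m,o],P[m,ax],1); r=abs(P[:,ax]-np.polyval(c,P[:,o])); m=r<max(.002,2*np.median(r))
    return c,m.sum()
E
python3 - <<'E'
from fit import *
T=snapshot('top'); g=cv2.GaussianBlur(cv2.cvtColor(T['pixels'],cv2.COLOR_RGB2GRAY),(3,3),0).astype(float)
P=ray(T,edge_rows(g,range(362,392),156,167),.072);c,n=line(P,0);print('case back x=%.4f at y=.016, slope yaw %.2f'%(np.polyval(c,.016),-np.degrees(np.arctan(c[0]))),n)
P=ray(T,edge_cols(g,range(166,196),388,404),.072);c,n=line(P,1);print('case right y=%.4f at x=.643 yaw %.2f'%(np.polyval(c,.643),np.degrees(np.arctan(c[0]))),n)
m=(g>150).astype(np.uint8);m[:, :420]=0;m[:230]=0;m[:,520:]=0;m[280:]=0
m=cv2.morphologyEx(m,cv2.MORPH_CLOSE,np.ones((9,9),np.uint8))
P=ray(T,edge_rows(g,range(432,502),229,240),.013);c,n=line(P,0);print('lid back x=%.4f at y=-.34, yaw %.2f'%(np.polyval(c,-.34),-np.degrees(np.arctan(c[0]))),n)
P=ray(T,edge_cols(g,range(240,270),500,520),.013);c,n=line(P,1);print('lid right y=%.4f at x=.38 yaw %.2f'%(np.polyval(c,.38),np.degrees(np.arctan(c[0]))),n)
P=ray(T,[(2*470-u,v) for u,v in edge_cols(g[:,::-1][:, (639-2*470):] if 0 else g,range(240,270),500,520)],.013)
gl=g[:,::-1]; P=ray(T,[(639-u,v) for u,v in edge_cols(gl,range(240,270),639-440,639-420)],.013);c,n=line(P,1);print('lid left y=%.4f at x=.38 yaw %.2f'%(np.polyval(c,.38),np.degrees(np.arctan(c[0]))),n)
b=(g<60);b[:,:440]=0;b[:,510:]=0;b[:242]=0;b[262:]=0
bl=blobs(b,30);print(bl);
for q in bl: print(ray(T,[q[0]],.050).round(4).tolist())
S=snapshot('scene'); h=cv2.cvtColor(S['pixels'],cv2.COLOR_RGB2GRAY);b=(h<60);b[:,:390]=0;b[:,450:]=0;b[:130]=0;b[200:]=0
for q in blobs(b,20): print('S',q,ray(S,[q[0]],.05).round(4).tolist())
E
```

```text
case back x=0.7163 at y=.016, slope yaw 0.16 30
case right y=-0.1068 at x=.643 yaw -0.57 30
lid back x=0.4669 at y=-.34, yaw -2.57 68
lid right y=-0.4597 at x=.38 yaw -3.00 30
lid left y=-0.1992 at x=.38 yaw -3.11 30
[([470.3, 250.6], [452, 249, 39, 6, 118])]
[[0.3968, -0.3244, 0.05]]
S ([419.4, 182.4], [390, 177, 60, 11, 365]) [[0.3688, -0.221, 0.05]]
```

```bash
python3 - <<'E'
from fit import *
s=sense();print(np.round(s['joint_pos'],1),s['ee_pos'])
T=snapshot('top'); g=cv2.cvtColor(T['pixels'],cv2.COLOR_RGB2GRAY).astype(int)
for v in(170,180,190): print(v,g[v,384:404].tolist())
for v in(170,180,190): print('L',v,g[v,312:328].tolist())
print(ray(T,[(390,180),(393,180),(396,180),(397,180),(320,180)],.072).round(4)[:,:2].tolist())
E
```

```text
[ 24.7  -1.8  93.3  -0.   88.5 114.7] [0.53794284 0.27532297 0.19728651]
170 [136, 138, 139, 137, 135, 110, 92, 156, 193, 201, 171, 113, 108, 104, 100, 106, 105, 107, 106, 107]
180 [197, 197, 197, 198, 200, 190, 146, 86, 124, 180, 202, 178, 124, 101, 99, 99, 102, 114, 124, 123]
190 [197, 195, 196, 196, 197, 198, 199, 163, 90, 115, 177, 201, 182, 127, 83, 91, 95, 100, 107, 104]
L 170 [109, 111, 135, 190, 200, 195, 199, 206, 181, 133, 133, 136, 135, 136, 135, 134]
L 180 [96, 95, 93, 88, 103, 160, 194, 199, 172, 175, 198, 197, 196, 197, 196, 198]
L 190 [73, 65, 64, 62, 58, 51, 58, 93, 127, 128, 172, 200, 198, 198, 198, 198]
[[0.6433, -0.0953], [0.6429, -0.1052], [0.6425, -0.1152], [0.6423, -0.1185], [0.6532, 0.1358]]
```

Well centre is (0.643,0.0155) with yaw 0; the lid is at (0.398,-0.330) with yaw -3°. I go there, turning the tool by 87°.

Request:
apply_moves([
  [[0,0.15,0],-0.15],
  [[-0.04,0.32,0],-0.3],
  [[-0.08,0.48,0],-0.45],
  [[-0.12,0.64,0],-0.6],
  [[-0.16,0.8,0],-0.8],
  [[-0.2,0.92,0],-0.9],
  [[-0.2,1,0],-1],
  [[-0.2,1,0],-1],
], gripper=-0.2)

```text
clock: 29.5
ee_pos: [0.4776, -0.0255, 0.1971]
orientation: [[0.879, 0.477, 0.001], [0.477, -0.879, -0.0], [0.001, 0.0, -1.0]]
wrist_force: [0.5, 0.8, 0.7]
opening: 0.0555
finger_force: 0.0
```

Request:
apply_moves([
  [[-0.1,0.1,0],-0.2],
  [[-0.22,0.2,0],-0.4],
  [[-0.34,0.32,0],-0.6],
  [[-0.46,0.43,0],-0.8],
  [[-0.56,0.52,0],-1],
  [[-0.618,0.574,0],-1],
  [[-0.618,0.574,0],-1],
  [[-0.618,0.574,0],-1],
])

```text
clock: 30.5
ee_pos: [0.3982, -0.2631, 0.1967]
orientation: [[0.54, 0.841, 0.0], [0.841, -0.54, 0.0], [0.0, -0.0, -1.0]]
wrist_force: [0.3, 1.0, -0.0]
opening: 0.056
finger_force: 0.0
```

Request:
apply_moves([
  [[-0.05,0.03,0],-0.2],
  [[-0.1,0.06,0],-0.4],
  [[-0.15,0.1,0],-0.6],
  [[-0.185,0.119,0],-0.8],
  [[-0.185,0.119,0],-1],
  [[-0.185,0.119,0.1],-1],
  [[-0.185,0.119,0.25],-1],
  [[-0.185,0.119,0.3],-1],
])

```text
clock: 31.5
ee_pos: [0.3977, -0.3282, 0.1045]
orientation: [[0.069, 0.998, -0.002], [0.998, -0.069, 0.002], [0.002, -0.002, -1.0]]
wrist_force: [-1.0, -0.5, -0.4]
opening: 0.0557
finger_force: 0.0
```

Request:
apply_moves([
  [[0,0,0.08],-0.02],
  [[0,0,0.16],-0.037],
  [[0,0,0.22],-0.037],
  [[0,0,0.252],-0.037],
  [[0,0,0.252],-0.037],
  [[0,0,0.252],-0.037],
  [[0,0,0.252],-0.037],
  [[0,0,0.252],-0.037],
])

```text
clock: 32.5
ee_pos: [0.398, -0.33, 0.0316]
orientation: [[0.052, 0.999, 0.0], [0.999, -0.052, -0.0], [-0.0, 0.0, -1.0]]
wrist_force: [0.1, -0.1, 0.4]
opening: 0.0558
finger_force: 0.0
```

Request:
apply_moves([
  [[0,0,0],0],
  [[0,0,0],0],
  [[0,0,0],0],
  [[0,0,0],0],
  [[0,0,0],0],
  [[0,0,0],0],
  [[0,0,0],0],
  [[0,0,0],0],
], gripper=1, squeeze=40)

```text
clock: 33.5
ee_pos: [0.3978, -0.3298, 0.0311]
orientation: [[0.052, 0.999, -0.0], [0.999, -0.052, 0.0], [0.0, -0.0, -1.0]]
wrist_force: [-2.9, -0.1, 1.2]
opening: 0.0159
finger_force: 40.0
```

Request:
apply_moves([
  [[0,0,-0.06],0],
  [[0,0,-0.2],0],
  [[0,0,-0.36],0],
  [[0.08,0.02,-0.5],-0.03],
  [[0.24,0.08,-0.6],-0.06],
  [[0.42,0.16,-0.6],-0.105],
  [[0.6,0.24,-0.6],-0.105],
  [[0.75,0.27,-0.6],-0.105],
])

```text
clock: 34.5
ee_pos: [0.4912, -0.1072, 0.2123]
orientation: [[-0.001, 1.0, 0.001], [1.0, 0.001, 0.0], [0.0, 0.001, -1.0]]
wrist_force: [0.2, -0.6, -3.0]
opening: 0.0154
finger_force: 40.0
```

Request:
apply_moves([
  [[0.08,0.1,0],0],
  [[0.16,0.2,0],0],
  [[0.24,0.3,0],0],
  [[0.32,0.4,0],0],
  [[0.38,0.47,0],0],
  [[0.417,0.508,0.05],0],
  [[0.417,0.508,0.1],0],
  [[0.417,0.508,0.1],0],
])

```text
clock: 35.5
ee_pos: [0.6416, 0.0153, 0.1792]
orientation: [[-0.0, 1.0, -0.003], [1.0, 0.0, -0.0], [-0.0, -0.003, -1.0]]
wrist_force: [-1.5, -0.4, -3.0]
opening: 0.0156
finger_force: 40.0
```

```bash
python3 - <<'E'
from h import *
T=snap('top','top9.png');S=snap('scene','scene9.png');s=sense();print(s['ee_pos'])
z=s['ee_pos'][2]-.031+.013
# expected flange corners if centred on TCP
e=s['ee_pos'];C=[[e[0]+a*.069,e[1]+b*.13,z] for a,b in((1,1),(1,-1),(-1,-1),(-1,1))]
print('T',proj(T,C).round(1).tolist());print('S',proj(S,C).round(1).tolist())
cr=lambda s,x0,y0,x1,y1,k:cv2.resize(s['pixels'][y0:y1,x0:x1,::-1],None,fx=k,fy=k,interpolation=2)
cv2.imwrite('pics/c9.png',np.hstack([cr(T,275,135,410,235,2.9),cr(S,240,110,375,210,2.9)]))
E
```

```text
[0.64229352 0.01518957 0.18131228]
T [[316.0, 150.8], [397.4, 147.8], [402.2, 186.5], [317.5, 189.7]]
S [[275.3, 178.1], [324.0, 134.8], [356.2, 151.5], [308.6, 197.8]]
```

View pics/c9.png

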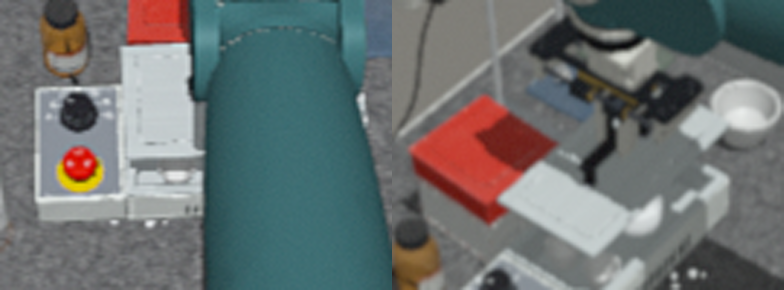

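```bash
python3 - <<'E'
from fit import *
T=snapshot('top');S=snapshot('scene');e=sense()['ee_pos'];z=e[2]-.018
print(e,'exp',e[0]+.069,e[0]-.069,e[1]+.13)
p=lambda x,y:(275+x/2.9,135+y/2.9);q=lambda x,y:(240+(x-392)/2.9,110+y/2.9)
print(ray(T,[p(122,45),p(131,155)],z).round(4).tolist(),ray(S,[q(500,195),q(598,251)],z).round(4).tolist())
g=cv2.cvtColor(T['pixels'],cv2.COLOR_RGB2GRAY).astype(float);gl=g[:,::-1]
P=ray(T,[(639-u,v) for u,v in edge_cols(gl,range(154,168),639-326,639-310)],z);c,n=line(P,1)
print('left edge top view y at x=.66',np.polyval(c,.66),'yaw',np.degrees(np.arctan(-c[0]))*-1,n)
print([ (v,g[v,312:328].astype(int).tolist()) for v in(155,165,180)])
gs=cv2.cvtColor(S['pixels'],cv2.COLOR_RGB2GRAY).astype(float)
P=ray(S,[(639-u,v) for u,v in edge_cols(gs[:,::-1],range(182,192),639-305,639-275)],z);print('scene left edge pts',P[:,:2].round(4).tolist())
E
```

```text
[0.64269201 0.01528724 0.18198311] exp 0.7116920148261543 0.5736920148261542 0.1452872419711264
[[0.7117, 0.1418, 0.164], [0.577, 0.1369, 0.164]] [[0.7083, 0.1391, 0.164], [0.5701, 0.1369, 0.164]]
left edge top view y at x=.66 0.14914981003677702 yaw -10.043674436495408 12
[(155, [119, 119, 115, 110, 135, 188, 207, 206, 204, 189, 191, 203, 203, 204, 204, 203]), (165, [170, 170, 179, 212, 209, 197, 204, 202, 202, 203, 204, 204, 203, 203, 203, 204]), (180, [143, 143, 144, 182, 214, 200, 190, 204, 204, 205, 202, 201, 201, 201, 200, 202])]
scene left edge pts [[0.6863, 0.1484], [0.6756, 0.1457], [0.668, 0.1453], [0.6602, 0.1448], [0.6545, 0.1458], [0.6469, 0.1453], [0.6392, 0.1448], [0.6337, 0.1459], [0.6262, 0.1455], [0.6186, 0.145]]
```

The lid hangs level, centred in x, about 3 mm to the right of the TCP, with yaw about 0. I shift 3 mm and lower.

Request:
apply_moves([
  [[0.01,0,0.06],0],
  [[0.01,0,0.14],0],
  [[0.01,0,0.19],0],
  [[0.01,0,0.22],0],
  [[0.01,0,0.24],0],
  [[0.01,0,0.255],0],
  [[0.01,0,0.265],0],
  [[0.01,0,0.265],0],
])

```text
clock: 36.7
ee_pos: [0.6428, 0.0188, 0.1017]
orientation: [[-0.001, 1.0, 0.0], [1.0, 0.001, 0.0], [0.0, 0.0, -1.0]]
wrist_force: [-0.1, -0.3, -3.0]
opening: 0.0156
finger_force: 40.0
```

Request:
apply_moves([
  [[0,0,0.003],0],
  [[0,0,0.006],0],
  [[0,0,0.01],0],
  [[0,0,0.014],0],
  [[0,0,0.018],0],
  [[0,0,0.018],0],
  [[0,0,0.018],0],
  [[0,0,0.018],0],
])

```text
clock: 37.7
ee_pos: [0.6428, 0.0188, 0.0971]
orientation: [[-0.0, 1.0, 0.0], [1.0, 0.0, -0.0], [-0.0, 0.0, -1.0]]
wrist_force: [-5.2, -0.2, 5.0]
opening: 0.0151
finger_force: 40.0
```

Request:
apply_moves([
  [[0,0,0],0],
  [[0,0,0],0],
  [[0,0,0],0],
  [[0,0,0],0],
  [[0,0,-0.05],0],
  [[0,0,-0.2],0],
  [[0,0,-0.35],0],
  [[0,0,-0.4],0],
], gripper=-0.2)

```text
clock: 38.7
ee_pos: [0.6436, 0.0188, 0.2207]
orientation: [[-0.0, 1.0, 0.005], [1.0, 0.0, 0.0], [0.0, 0.005, -1.0]]
wrist_force: [-0.3, 0.6, -0.1]
opening: 0.0556
finger_force: 0.0
```

Request:
apply_moves([
  [[0.15,-0.05,0],0.2],
  [[0.3,-0.1,0],0.4],
  [[0.45,-0.1,0],0.6],
  [[0.6,-0.1,0],0.8],
  [[0.7,-0.1,0],1],
  [[0.8,-0.1,0],1],
  [[0.8,-0.1,0],1],
  [[0.8,-0.1,0],1],
])

```text
clock: 39.7
ee_pos: [0.6126, 0.2583, 0.2161]
orientation: [[0.479, 0.878, -0.0], [0.878, -0.479, -0.0], [-0.0, -0.0, -1.0]]
wrist_force: [-0.6, -1.8, -0.0]
opening: 0.0555
finger_force: 0.0
```

```bash
python3 - <<'E'
from h import *
T=snap('top','top10.png');S=snap('scene','scene10.png');s=sense();print(s['ee_pos'],np.round(s['joint_pos'],1))
C=lambda z:[[.643+a*.069,.0155+b*.13,z] for a,b in((1,1),(1,-1),(-1,-1),(-1,1))]
print('T',proj(T,C(.079)).round(1).tolist());print('S',proj(S,C(.079)).round(1).tolist())
cr=lambda s,x0,y0,x1,y1,k:cv2.resize(s['pixels'][y0:y1,x0:x1,::-1],None,fx=k,fy=k,interpolation=2)
cv2.imwrite('pics/c10.png',np.hstack([cr(T,275,135,410,235,2.9),cr(S,240,130,375,230,2.9)]))
E
```

```text
[0.61277183 0.25792326 0.2163437 ] [20.6  5.4 84.1 -0.  90.5 49.3]
T [[316.4, 163.5], [393.9, 160.6], [398.3, 197.9], [317.9, 201.0]]
S [[277.1, 194.9], [323.8, 152.0], [354.8, 168.6], [309.0, 214.4]]
```

View pics/c10.png

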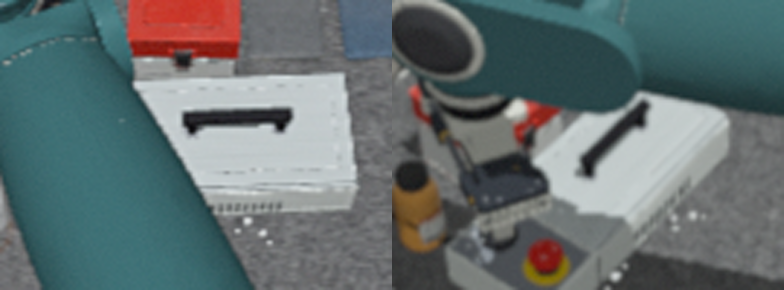

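View dial.

The lid sits home: its right corners are at (393.6,160.9) and (397.8,197), against the expected (393.9,160.6) and (398.3,197.9). Now I read the dial from the unobstructed earlier picture.

```bash
python3 - <<'E'
from h import *
a=cv2.imread('pics/top1.png')[160:205,280:325];b=cv2.imread('pics/scene1.png')[190:235,255:310]
cv2.imwrite('pics/c11.png',np.hstack([cv2.resize(a,None,fx=8,fy=8,interpolation=2),cv2.resize(b,None,fx=7.25,fy=8,interpolation=2)]))
T=snapshot('top');S=snapshot('scene')
print(proj(T,[[.676,.196,.098],[.676,.213,.098],[.676,.219,.07]]),proj(S,[[.676,.196,.098],[.676,.213,.098]]))
E
```

```text
[[301.25114893 170.85976833]
 [296.04671005 171.05260324]
 [294.73430665 175.10905083]] [[274.79667527 205.58301823]
 [271.33669687 208.80732539]]
```

View pics/c11.png

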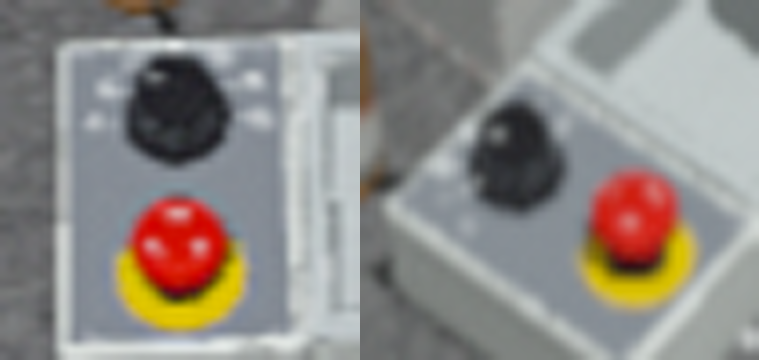

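The top half shows the dial at (302,171) with a bright spot at (299.6,169), and the stop latch as before. I work out which way the white line points.

```bash
python3 - <<'E'
from h import *
T=snapshot('top');S=snapshot('scene')
L=lambda x,y:(280+(x+.5)/8-.5,160+(y+.5)/8-.5); R=lambda x,y:(255+(x-360+.5)/7.25-.5,190+(y+.5)/8-.5)
c=np.array([.676,.196])
for n,P in(('T spot',ray(T,[L(157,72)],.098)),('T dialtop centre',ray(T,[L(176,87)],.098)),('S spot',ray(S,[R(497,135)],.098)),('S skirt spot',ray(S,[R(478,185)],.071)),('T dial bottom',ray(T,[L(177,163)],.07)),('S left extreme, right',ray(S,[R(470,160),R(563,160)],.085))):
    d=P[:,:2]-c; print(n,P[:,:2].round(4).tolist(),'ang',np.degrees(np.arctan2(d[:,0],d[:,1])).round(0),np.linalg.norm(d,axis=1).round(4))
for n,P in (('marks T',ray(T,[L(95,122),L(105,90),L(258,118),L(252,78)],.068)),('S',ray(S,[R(420,195),R(465,228),R(440,165),R(562,130)],.068))):
    d=P[:,:2]-c;print(n,np.degrees(np.arctan2(d[:,0],d[:,1])).round(0),np.linalg.norm(d,axis=1).round(3))
E
```

```text
T spot [[0.6848, 0.2026]] ang [53.] [0.011]
T dialtop centre [[0.6775, 0.195]] ang [124.] [0.0018]
S spot [[0.6771, 0.2013]] ang [11.] [0.0055]
S skirt spot [[0.6827, 0.2114]] ang [23.] [0.0168]
T dial bottom [[0.657, 0.1963]] ang [-89.] [0.019]
S left extreme, right [[0.6859, 0.2114], [0.6525, 0.1859]] ang [  33. -113.] [0.0183 0.0256]
marks T [  4.  31. 177. 147.] [0.034 0.035 0.034 0.038]
S [  38.   -3.   61. -175.] [0.043 0.034 0.034 0.032]
```

The scale labels fit (0 at about 0°, 10 at about 30°). The line seems to be at 10 (11 to 53°, the skirt spot 23°). I grip the dial, turn it 90° clockwise and check.

Request:
apply_moves([
  [[-0.04,0.14,0],0],
  [[-0.083,0.286,0],0],
  [[-0.083,0.286,0.1],0],
  [[-0.083,0.286,0.25],0],
  [[-0.083,0.286,0.36],0],
  [[-0.083,0.286,0.42],0],
  [[-0.083,0.286,0.454],0],
  [[-0.083,0.286,0.454],0],
], gripper=-0.2)

```text
clock: 41.0
ee_pos: [0.6762, 0.1958, 0.0804]
orientation: [[0.479, 0.878, 0.0], [0.878, -0.479, 0.0], [0.0, 0.0, -1.0]]
wrist_force: [-0.1, 0.3, 0.9]
opening: 0.0557
finger_force: 0.0
```

Request:
apply_moves([
  [[0,0,0],0],
  [[0,0,0],0],
  [[0,0,0],0],
  [[0,0,0],0],
  [[0,0,0],0],
  [[0,0,0],0],
  [[0,0,0],0],
  [[0,0,0],0],
], gripper=1, squeeze=20)

```text
clock: 42.0
ee_pos: [0.6752, 0.1967, 0.0809]
orientation: [[0.479, 0.878, -0.002], [0.878, -0.479, 0.001], [0.0, -0.002, -1.0]]
wrist_force: [-11.0, 3.9, 8.3]
opening: 0.0335
finger_force: 20.0
```

Request:
apply_moves([
  [[0,0,0],0.15],
  [[0,0,0],0.3],
  [[0,0,0],0.45],
  [[0,0,0],0.6],
  [[0,0,0],0.75],
  [[0,0,0],0.9],
  [[0,0,0],1],
  [[0,0,0],1],
])

```text
clock: 43.0
ee_pos: [0.6758, 0.1961, 0.0809]
orientation: [[0.842, 0.54, -0.0], [0.54, -0.842, 0.0], [-0.0, -0.0, -1.0]]
wrist_force: [-5.9, 0.8, 5.6]
opening: 0.0336
finger_force: 20.0
```

Request:
apply_moves([
  [[0,0,0],0.15],
  [[0,0,0],0.3],
  [[0,0,0],0.45],
  [[0,0,0],0.6],
  [[0,0,0],0.75],
  [[0,0,0],0.9],
  [[0,0,0],1],
  [[0,0,0],1],
])

```text
clock: 44.0
ee_pos: [0.6763, 0.1951, 0.081]
orientation: [[0.998, 0.07, 0.001], [0.07, -0.998, -0.001], [0.0, 0.001, -1.0]]
wrist_force: [-3.1, -4.7, 4.5]
opening: 0.0335
finger_force: 20.0
```

Request:
apply_moves([
  [[0,0,0],0.15],
  [[0,0,0],0.3],
  [[0,0,0],0.45],
  [[0,0,0],0.6],
  [[0,0,0],0.75],
  [[0,0,0],0.9],
  [[0,0,0],1],
  [[0,0,0],1],
])

```text
clock: 45.0
ee_pos: [0.6762, 0.194, 0.081]
orientation: [[0.909, -0.417, 0.0], [-0.417, -0.909, -0.003], [0.001, 0.003, -1.0]]
wrist_force: [-3.7, -13.2, 6.3]
opening: 0.0337
finger_force: 20.0
```

Request:
apply_moves([
  [[0,0,0],0.1],
  [[0,0,0],0.14],
  [[0,0,0],0.14],
  [[0,0,0],0.14],
  [[0,0,0],0.14],
  [[0,0,0],0.14],
  [[0,0,0],0.14],
  [[0,0,0],0.14],
])

```text
clock: 46.0
ee_pos: [0.6762, 0.1939, 0.0809]
orientation: [[0.878, -0.479, -0.0], [-0.479, -0.878, -0.003], [0.002, 0.003, -1.0]]
wrist_force: [-3.4, -14.6, 6.2]
opening: 0.0333
finger_force: 20.0
```

Request:
apply_moves([
  [[0,0,0],0],
  [[0,0,0],0],
  [[0,0,0],0],
  [[0,0,0],0],
  [[0,0,-0.1],0],
  [[0,0,-0.25],0],
  [[0,0,-0.4],0],
  [[0,0,-0.45],0],
], gripper=-0.2)

```text
clock: 47.0
ee_pos: [0.6767, 0.1961, 0.2185]
orientation: [[0.878, -0.478, 0.004], [-0.478, -0.878, 0.001], [0.003, -0.003, -1.0]]
wrist_force: [0.1, -0.1, -0.3]
opening: 0.0557
finger_force: 0.0
```

Request:
apply_moves([
  [[0.05,0.15,0],0],
  [[0.1,0.3,0],0],
  [[0.15,0.45,0],0],
  [[0.2,0.6,0],0],
  [[0.24,0.74,0],0],
  [[0.27,0.84,0],0],
  [[0.27,0.84,0],0],
  [[0.27,0.84,0],0],
])

```text
clock: 48.0
ee_pos: [0.6267, -0.0638, 0.2144]
orientation: [[0.878, -0.478, -0.001], [-0.478, -0.878, 0.0], [-0.001, 0.0, -1.0]]
wrist_force: [0.9, -0.1, 0.1]
opening: 0.056
finger_force: 0.0
```

```bash
python3 - <<'E'
from h import *
T=snap('top','top12.png');S=snap('scene','scene12.png')
a=T['pixels'][160:205,280:325,::-1];b=S['pixels'][190:235,255:310,::-1]
cv2.imwrite('pics/c12.png',np.hstack([cv2.resize(a,None,fx=8,fy=8,interpolation=2),cv2.resize(b,None,fx=7.25,fy=8,interpolation=2)]))
print('predicted line tips at 120deg and 90,150 deg')
for d in(90,120,150):
    r=np.radians(d);p=[[.675+q*np.sin(r),.195+q*np.cos(r),z] for q,z in((.010,.098),(.02,.072))]
    u=proj(T,p);v=proj(S,p);print(d,((u-[280,160]+.5)*8).round(0).tolist(),((v-[255,190]+.5)*[7.25,8]+[360,0]).round(0).tolist())
E
```

```text
predicted line tips at 120deg and 90,150 deg
90 [[176.0, 71.0], [179.0, 80.0]] [[494.0, 117.0], [482.0, 145.0]]
120 [[188.0, 74.0], [203.0, 85.0]] [[503.0, 111.0], [501.0, 133.0]]
150 [[197.0, 81.0], [221.0, 100.0]] [[515.0, 110.0], [523.0, 131.0]]
```

View pics/c12.png

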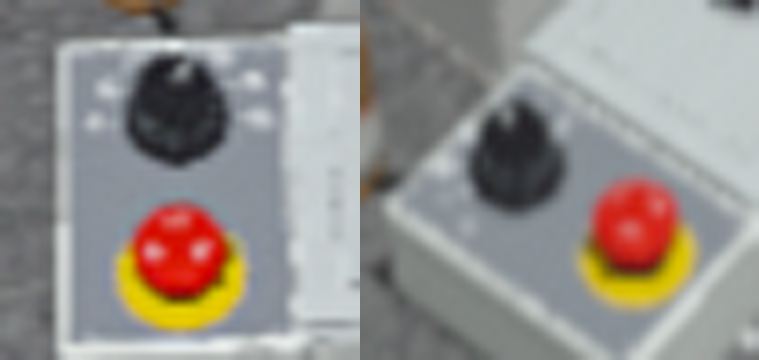

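The line's bright spot has moved from (299.5,169) to about (302.7,168.6), and the lid covers the well. The chord between the two spot positions gives the angle independently of any centre offset.

```bash
python3 - <<'E'
from h import *
T=snapshot('top');S=snapshot('scene')
def spot(f,box):
    g=cv2.cvtColor(cv2.imread('pics/'+f),cv2.COLOR_BGR2GRAY).astype(float);x0,y0,x1,y1=box;w=(g[y0:y1,x0:x1]-60).clip(0)
    print(f);print(g[y0:y1,x0:x1].astype(int))
    Y,X=np.mgrid[y0:y1,x0:x1];return (X*w).sum()/w.sum(),(Y*w).sum()/w.sum()
for s,fs,b in((T,('top1.png','top12.png'),(298,167,306,172)),(S,('scene1.png','scene12.png'),(271,202,278,210))):
    P=ray(s,[spot(f,b) for f in fs],.098)[:,:2]; d=P[1]-P[0]
    print(P.round(4).tolist(),'chord len',np.linalg.norm(d),'angle start',np.degrees(np.arctan2(d[0],d[1]))-135)
E
```

```text
top1.png
[[124  73  55  57  61  65  85 129]
 [ 87  45  32  28  32  36  40  81]
 [ 98 113  77  39  35  35  33  43]
 [ 62  71  51  40  42  36  34  33]
 [ 34  38  38  34  39  38  38  40]]
top12.png
[[133  79  59  58  71 117 121 134]
 [ 68  35  31  49 122 122  66  82]
 [ 39  33  43  81 120  97  43  45]
 [ 38  36  38  59  64  55  37  31]
 [ 38  43  41  39  38  38  35  39]]
[[0.6872, 0.1977], [0.6876, 0.1923]] chord len 0.005419032249481752 angle start 40.73613662044471
scene1.png
[[120 144 159 145 119 102 104]
 [139 140 128  94  66  57  59]
 [145 112  74  49  39  38  41]
 [133  85  70  65  49  38  38]
 [119  91 109 106  66  39  40]
 [ 97  78  93  92  59  40  40]
 [ 71  53  55  52  45  41  39]
 [ 59  54  43  41  39  39  40]]
scene12.png
[[121 147 166 158 128 105 102]
 [141 143 136 127 117  78  60]
 [147 116  85 104 121  77  42]
 [135  76  50  74  92  61  38]
 [116  52  39  46  55  45  39]
 [ 96  46  37  41  40  41  39]
 [ 71  47  42  37  39  38  38]
 [ 57  57  43  40  41  39  42]]
[[0.6866, 0.1945], [0.687, 0.1923]] chord len 0.002210657401188061 angle start 34.84360826821373
```

The line runs from (302,170) to (304.2,167.2), about 125°, so the dial is at the 40 detent. Everything for step 2 is met. Now I turn the tool back and go over the stop.

Request:
apply_moves([
  [[0,0,0],-0.2],
  [[0,0,0],-0.4],
  [[0,0,0],-0.6],
  [[0,0,0],-0.8],
  [[0,0,0],-1],
  [[0,0,0],-1],
  [[0,0,0],-1],
  [[0,0,0],-1],
], gripper=-0.3)

```text
clock: 49.2
ee_pos: [0.6267, -0.0641, 0.215]
orientation: [[1.0, 0.0, -0.0], [0.0, -1.0, 0.0], [-0.0, -0.0, -1.0]]
wrist_force: [0.5, 1.2, 0.3]
opening: 0.0602
finger_force: 0.0
```

Request:
apply_moves([
  [[-0.01,-0.15,0],-0.2],
  [[-0.03,-0.3,0],-0.4],
  [[-0.05,-0.45,0],-0.6],
  [[-0.07,-0.6,0],-0.8],
  [[-0.076,-0.75,0],-1],
  [[-0.076,-0.863,0],-1],
  [[-0.076,-0.863,0],-1],
  [[-0.076,-0.863,0],-1],
])

```text
clock: 50.2
ee_pos: [0.6036, 0.1943, 0.215]
orientation: [[0.877, 0.48, -0.0], [0.48, -0.877, -0.0], [-0.0, 0.0, -1.0]]
wrist_force: [0.6, 0.1, 1.2]
opening: 0.0605
finger_force: 0.0
```

Request:
apply_moves([
  [[0,0,0],-0.2],
  [[0,0,0],-0.4],
  [[0,0,0],-0.6],
  [[0,0,0],-0.8],
  [[0,0,0],-1],
  [[0,0,0],-1],
  [[0,0,0],-1],
  [[0,0,0],-1],
])

```text
clock: 51.2
ee_pos: [0.6036, 0.1944, 0.2151]
orientation: [[0.541, 0.841, 0.0], [0.841, -0.541, -0.0], [0.0, 0.0, -1.0]]
wrist_force: [0.2, 0.1, 0.9]
opening: 0.0607
finger_force: 0.0
```

Request:
apply_moves([
  [[0,0,0],-0.2],
  [[0,0,0],-0.4],
  [[0,0,0],-0.6],
  [[0,0,0],-0.8],
  [[0,0,0.1],-1],
  [[0,0,0.2],-1],
  [[0,0,0.3],-1],
  [[0,0,0.3],-1],
])

```text
clock: 52.2
ee_pos: [0.6026, 0.1943, 0.1229]
orientation: [[0.07, 0.998, -0.004], [0.998, -0.07, -0.001], [-0.001, -0.003, -1.0]]
wrist_force: [-0.7, -0.3, -0.3]
opening: 0.0604
finger_force: 0.0
```

Request:
apply_moves([
  [[0,0,0.04],0],
  [[0,0,0.08],0],
  [[0,0,0.11],0],
  [[0,0,0.13],0],
  [[0,0,0.145],0],
  [[0,0,0.15],0],
  [[0,0,0.15],0],
  [[0,0,0.15],0],
])

```text
clock: 53.2
ee_pos: [0.6037, 0.1947, 0.0803]
orientation: [[0.069, 0.998, 0.0], [0.998, -0.069, 0.0], [0.0, 0.0, -1.0]]
wrist_force: [0.0, 0.0, -0.2]
opening: 0.0603
finger_force: 0.0
```

Request:
apply_moves([
  [[0,0,0],0],
  [[0,0,0],0],
  [[0,0,0],0],
  [[0,0,0],0],
  [[0,0,0],0],
  [[0,0,0],0],
  [[0,0,0],0],
  [[0,0,0],0],
], gripper=1, squeeze=15)

```text
clock: 54.2
ee_pos: [0.6031, 0.1947, 0.08]
orientation: [[0.069, 0.998, -0.001], [0.998, -0.069, -0.0], [-0.0, -0.001, -1.0]]
wrist_force: [-6.3, -0.1, 2.7]
opening: 0.0393
finger_force: 15.0
```

Request:
apply_moves([
  [[0,0,0],0.15],
  [[0,0,0],0.3],
  [[0,0,0],0.45],
  [[0,0,0],0.6],
  [[0,0,0],0.75],
  [[0,0,0],0.9],
  [[0,0,0],1],
  [[0,0,0],1],
])

```text
clock: 55.2
ee_pos: [0.603, 0.1947, 0.0801]
orientation: [[0.54, 0.842, -0.001], [0.842, -0.54, -0.0], [-0.001, -0.001, -1.0]]
wrist_force: [-6.6, -0.9, 4.0]
opening: 0.0393
finger_force: 15.0
```

Request:
apply_moves([
  [[0,0,0],0.1],
  [[0,0,0],0.2],
  [[0,0,0],0.28],
  [[0,0,0],0.3],
  [[0,0,-0.008],0.3],
  [[0,0,-0.014],0.3],
  [[0,0,-0.02],0.3],
  [[0,0,-0.02],0.3],
])

```text
clock: 56.2
ee_pos: [0.603, 0.1947, 0.0859]
orientation: [[0.659, 0.752, -0.001], [0.752, -0.659, -0.0], [-0.001, -0.001, -1.0]]
wrist_force: [-6.5, -0.1, 0.9]
opening: 0.0395
finger_force: 15.0
```

Request:
apply_moves([
  [[0,0,0],0],
  [[0,0,0],0],
  [[0,0,0],0],
  [[0,0,0],0],
  [[0,0,-0.1],0],
  [[0,0,-0.25],0],
  [[0,0,-0.4],0],
  [[0,0,-0.45],0],
], gripper=-0.3)

```text
clock: 57.2
ee_pos: [0.6043, 0.1948, 0.2243]
orientation: [[0.659, 0.752, 0.004], [0.752, -0.659, 0.001], [0.003, 0.002, -1.0]]
wrist_force: [-0.3, -0.1, -0.5]
opening: 0.0606
finger_force: 0.0
```

Request:
apply_moves([
  [[-0.15,0.0,0],0],
  [[-0.3,0.0,0],0],
  [[-0.45,0.0,0],0],
  [[-0.6,0.0,0],0],
  [[-0.75,0.0,0],0],
  [[-0.8,0,0],0],
  [[-0.8,0,0],0],
  [[-0.8,0,0],0],
])

```text
clock: 58.2
ee_pos: [0.4459, 0.0147, 0.2207]
orientation: [[0.659, 0.752, -0.0], [0.752, -0.659, 0.0], [-0.0, -0.001, -1.0]]
wrist_force: [0.5, -0.4, -0.8]
opening: 0.0606
finger_force: 0.0
```

```bash
python3 - <<'E'
from h import *
T=snap('top','top13.png');S=snap('scene','scene13.png');print(sense()['ee_pos'])
for n,s in(('top',T),('scene',S)):
    h=cv2.cvtColor(s['pixels'],cv2.COLOR_RGB2HSV);H,Sa,V=[h[:,:,i].astype(int) for i in range(3)]
    print(n,[b for b in blobs(((H<6)|(H>173))&(Sa>170)&(V>90)) if 285<b[0][0]<310])
def cr(s,x0,y0,x1,y1,k): return cv2.resize(s['pixels'][y0:y1,x0:x1,::-1],None,fx=k,fy=k,interpolation=2)
cv2.imwrite('pics/c13.png',np.hstack([cr(T,280,150,410,220,3),cr(S,250,150,380,220,3)]))
g=cv2.cvtColor(T['pixels'],cv2.COLOR_RGB2GRAY);print(g[167:172,298:306])
E
```

```text
[0.44588118 0.01480677 0.22070376]
top [([302.1, 190.5], [297, 185, 11, 12, 86])]
scene [([292.1, 217.4], [287, 212, 11, 11, 76])]
[[128  78  56  53  71 115 117 132]
 [ 68  36  32  48 120 119  65  81]
 [ 36  35  41  81 117  94  39  44]
 [ 36  34  37  55  67  54  36  35]
 [ 39  37  39  36  40  36  36  37]]
```

View pics/c13.png

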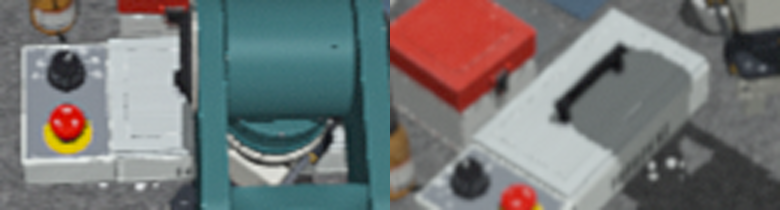

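The stop is up again: its blob is back at (302.1,190.5), the initial value. The dial is unchanged at 40, the lid is seated and nothing is being touched.

```bash
python3 -c "
from rig import *
print(hand_in())"
```

```text
the job is handed in; nothing more can be done
None
```

The job is handed in (the hand-in gave no verdict): both dishes and both crucibles are packed in the well, the lid is home, the dial is at 40, and the stop was latched first and released last.

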